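# Square up the seat plates and load the spring tester's board

## Robot

A 7-joint arm with a two-finger parallel gripper is mounted at the origin on the work surface. World frame = base frame: x ahead of the robot, y to its left, z up, the work surface at z = 0. Lengths are in m, angles in rad, forces in N, time in s.
With the tool pointing down it reaches from about 0.425 to 0.925 m from the base axis. Payload 6.8 kg.
Tool frame: the origin (TCP) lies on the mounting face of the last link; the fingertips stand 173 mm ahead of it and the grasp point (between the pads) lies 155 mm ahead of it (grip_point_offset is the distance from the TCP to the grasp point, in m); x points along the fingers, z is the direction in which the jaws open and shut, and the axes are right-handed (so a half turn about x gives the same grasp; the last joint's range is limited). The gripper opens to 85 mm and grips with 20 to 120 N. Pads are 22 mm wide; open, the fingers measure 114 mm over their backs; the gripper's body (76 mm by 85 mm) begins 54 mm behind the grasp point. The pads swing forward as they close: fully open they stand 13 mm farther back than shut.
Start: joints at [1.177, 0.477, 0.022, 1.555, -0.011, 1.109, -0.083], TCP at [0.19, -0.648, 0.405] pointing down, gripper open.
Joint ranges: [-2.96, 2.96], [-0.34, 2.1], [-1.41, 1.46], [0.24, 2.44], [-1.37, 4.51], [0.17, 1.92], [-2.96, 2.96]. Speed limits (rad/s): [2.39, 2.39, 3.14, 3.14, 3.14, 3.14, 3.14].

## Interface

Orientations are given as a rotation vector (axis times angle).
In Python, from bench import * gives the robot as it stands. The module is installed in compiled form; this text tells all that it offers.
- The arm moves only by the tool servo_tool, never from a script. Its argument "motion" is a list of rows, each a list of 5 numbers: the shift along the tool's x, y, z in m, then the turn about the tool's x in degrees, then the gripper command: -1 is fully open, 1 is shut, values between are in proportion. In form: [[dx, dy, dz, turn, fingers], ...]. A call has 1 to 8 rows; each row is the pose to reach, as a shift and turn from the pose measured when the call began, along the tool's axes at that moment; what a row does not reach only later rows make up. A row lasts 1/10 s, in which the tool goes at most 50 mm and 8.59 degrees, less where a joint would pass 70% of its speed; a pose out of reach is approached as far as the arm can. A call with a gripper value outside its range is refused whole. The fingers move at their own pace and stop on an object; "force" is the grip in N (left out, the last holds). Time passes only in rows, so rows that repeat a pose let the fingers close. It gives the time, the measured TCP pose, the force and the opening at its end, in the units of the state.
- get_obs(): the state, without advancing time (a new reading comes with each control period).
- grab_frame(name): name is "side" or "top" or "wrist"; returns the picture (384x512x3 uint8, red, green, blue); there is no depth.
- camera_params(name): a dict with "mtx" (3x3 intrinsics, pixels), "world_to_cam" (4x4, takes a point from world to camera coordinates); the wrist camera has in their place "T_tool_cam" (4x4, takes a point from camera to tool coordinates, whose origin is the TCP and whose axes are the tool frame's). Camera axes: x right, y down, z forward; pixel columns grow to the right and rows downward; lengths in m; the calibration is good to about 2 mm. The wrist camera is an equidistant fisheye: a pixel r from the principal point sees the ray r / f radians off the axis. A picture is of the moment at which its call begins: read the wrist's pose just before it. camera_params takes no time and is no camera call.
- hand_in(): hands the job in, once; it reports no verdict.
The state is a dict: "clock": time; "joints": joint angles; "qvel": joint speeds; "tau": joint torques, N m; "tcp_pos": TCP position; "orientation": TCP orientation; "contact_force": force on the tool from outside, world axes, zero at the start; "moment": the same for the moment, N m; "grip_width": finger opening in m.
Only numpy, scipy, OpenCV 4.12 (cv2) and the standard library are available. Lean on these libraries where they do the work, as an engineer would, in place of code of your own. Each camera call takes 0.05 s, during which the arm holds its last target. There are 200 camera calls.

## Task

Load the spring tester's board: with the orange-handled push block, nudge every steel plate on the board until it touches both fences of its own corner, lying square and flat; never touch a plate with the gripper. Stand the push block back on its yellow pad, and set one blue cup, taken from the top of the nested pile, upright on the middle of each plate. Last, when all is in place, press the green start button fully; leave the two springs and the saucer where they are.

Things in the scene. Friction and masses are not known exactly. Their poses are not given: they have to be found in the camera images.
- board: grey flat fixture board 190 x 470 mm, 6 mm thick, fixed on the bench; origin at the centre of its underside; its x points away from the robot when its yaw is 0, y to the left, z up. It carries three square corners in a row along y, each made of two dark steel fences 10 mm thick that stand 16 mm above the board's top
- corner1 (a point): inner corner of bay 1 where its two fences' inner faces meet, on the board's top face; axes as the board's. The far fence runs along the board's y, to 70 mm on the -y side of this point; the side fence along the board's x, to 74 mm on its -x side. Plate fully home: its centre is 26 mm from here in -x and 26 mm in -y. Bays are 150 mm apart in y
- corner2 (a point): inner corner of bay 2 where its two fences' inner faces meet, on the board's top face; axes as the board's. The far fence runs along the board's y, to 70 mm on the -y side of this point; the side fence along the board's x, to 74 mm on its -x side. Plate fully home: its centre is 26 mm from here in -x and 26 mm in -y. Bays are 150 mm apart in y
- corner3 (a point): inner corner of bay 3 where its two fences' inner faces meet, on the board's top face; axes as the board's. The far fence runs along the board's y, to 70 mm on the -y side of this point; the side fence along the board's x, to 74 mm on its -x side. Plate fully home: its centre is 26 mm from here in -x and 26 mm in -y. Bays are 150 mm apart in y
- plate1: loose flat steel seat plate 52 x 52 x 8 mm, 160 g, lying on the board in bay 1, belongs in corner1; may be absent; origin at the centre of its underside, x and y along its edges, z up
- plate2: loose flat steel seat plate 52 x 52 x 8 mm, 160 g, lying on the board in bay 2, belongs in corner2; may be absent; origin at the centre of its underside, x and y along its edges, z up
- plate3: loose flat steel seat plate 52 x 52 x 8 mm, 160 g, lying on the board in bay 3, belongs in corner3; may be absent; origin at the centre of its underside, x and y along its edges, z up
- pusher: push block standing on the yellow pad: black square foot 28 x 28 mm, 14 mm high, with a square orange handle 16 x 16 mm rising from its middle to 100 mm above the underside, 200 g, weight low in the foot; origin at the centre of its underside, x and y along the foot's edges (the handle's faces are parallel to the foot's), z up along the handle
- pad: fixed yellow square pad 70 x 70 mm, 4 mm thick: the push block's home; origin at the centre of its underside
- cup1: blue steel spring cup, 38 mm high, 90 g: solid foot 36 mm in diameter and 20 mm high, above it a round rim band 50 mm outside, 43 mm inside, 18 mm high and open at the top. Four alike start nested in one upright pile on a 3 mm black rubber mat: each one's foot stands inside the rim of the one below, 20 mm higher (cup1 lowest, cup4 on top). Origin at the centre of its underside, z up
- cup2: blue steel spring cup, 38 mm high, 90 g: solid foot 36 mm in diameter and 20 mm high, above it a round rim band 50 mm outside, 43 mm inside, 18 mm high and open at the top. Four alike start nested in one upright pile on a 3 mm black rubber mat: each one's foot stands inside the rim of the one below, 20 mm higher (cup1 lowest, cup4 on top). Origin at the centre of its underside, z up
- cup3: blue steel spring cup, 38 mm high, 90 g: solid foot 36 mm in diameter and 20 mm high, above it a round rim band 50 mm outside, 43 mm inside, 18 mm high and open at the top. Four alike start nested in one upright pile on a 3 mm black rubber mat: each one's foot stands inside the rim of the one below, 20 mm higher (cup1 lowest, cup4 on top). Origin at the centre of its underside, z up
- cup4: blue steel spring cup, 38 mm high, 90 g: solid foot 36 mm in diameter and 20 mm high, above it a round rim band 50 mm outside, 43 mm inside, 18 mm high and open at the top. Four alike start nested in one upright pile on a 3 mm black rubber mat: each one's foot stands inside the rim of the one below, 20 mm higher (cup1 lowest, cup4 on top). Origin at the centre of its underside, z up
- start_top (a point): centre of the top face of the green round start button, 32 mm in diameter, on a grey housing fixed on the bench; pressed straight down
- start (a joint): travel of the start button: 0 up, 0.006 m fully down (5 N); springs back
- spring1: bystander: standing dark coil spring, 40 mm across, 60 mm high; origin at the centre of its underside
- spring2: bystander: standing bright coil spring, 48 mm across, 50 mm high; origin at the centre of its underside
- dish: bystander: white saucer 124 mm across with a white plaster puck 68 mm across on it, 45 mm high in all; origin at the centre of its underside
Things that resemble listed ones, but are neither listed nor needed, are in the scene too. What is shaped like the plate3 but turquoise is not meant.

How it is judged:
By the outcome, as a careful person would: the job done as asked, in the order asked, and still so for the second after the job is handed in, with the robot touching nothing.
Of plate1, plate2, plate3 only 2 to 3 are there at a start; the rules pass over those that are not, and their reading is None.
At some moment in a run one of plate1, plate2, plate3 may be knocked a few centimetres aside while the robot is not near it.
Once in a run the grip may slacken for a moment while it holds something.
It also fails if it takes over 210 s, if anything falls off the work surface, if the arm or the gripper's body presses on something with over 40 N, if the wrist force passes 120 N, or if a joint passes its speed limit or range.

## Working session

There is one attempt and no reset: what is moved stays moved. The work goes in short steps, Python scripts to look and compute and a tool call to move; the robot and the scene stay as the last step left them, time stands still between calls to the robot, and variables do not carry over. Pictures are saved under pics/ and viewed, about 12 in all and at most 16, crops included, and the job is handed in when it is done.

Besides the shell and the picture viewer there is one more tool, called after ">>>" in YAML: its name, and indented under it one key for each argument. servo_tool: Moves the arm, as the interface text tells. Its arguments: {"type":"object","properties":{"motion":{"type":"array","items":{"type":"array","items":{"type":"number"}}},"force":{"type":"number"}},"required":["motion"]}

```bash
mkdir -p pics; cat > h.py <<'E'
from bench import *
import numpy as np, cv2
from scipy.spatial.transform import Rotation as R
def save(n,img,scale=1):
    im=cv2.resize(img,None,fx=scale,fy=scale,interpolation=cv2.INTER_CUBIC)
    cv2.imwrite('pics/'+n+'.png',im[:,:,::-1])
def toolT():
    o=get_obs();T=np.eye(4);T[:3,:3]=R.from_rotvec(o['orientation']).as_matrix();T[:3,3]=o['tcp_pos'];return T
def ray(name,uv,T=None):
    p=camera_params(name);K=np.array(p['mtx']);u,v=uv
    x=(u-K[0,2])/K[0,0];y=(v-K[1,2])/K[1,1]
    if name=='wrist':
        r=np.hypot(x,y);d=np.array([x/r*np.sin(r),y/r*np.sin(r),np.cos(r)]) if r>1e-9 else np.array([0,0,1.])
        C=T@np.array(p['T_tool_cam'])
    else:
        d=np.array([x,y,1.]);C=np.linalg.inv(np.array(p['world_to_cam']))
    return C[:3,3],C[:3,:3]@d
def onz(name,uv,z,T=None):
    o,d=ray(name,uv,T);return o+d*(z-o[2])/d[2]
def proj(name,P,T=None):
    p=camera_params(name);K=np.array(p['mtx'])
    M=np.linalg.inv(T@np.array(p['T_tool_cam'])) if name=='wrist' else np.array(p['world_to_cam'])
    c=M[:3,:3]@np.array(P)+M[:3,3]
    if name=='wrist':
        th=np.arctan2(np.hypot(c[0],c[1]),c[2]);s=th/np.hypot(c[0],c[1]);x,y=c[0]*s,c[1]*s
    else: x,y=c[0]/c[2],c[1]/c[2]
    return np.array([K[0,0]*x+K[0,2],K[1,1]*y+K[1,2]])
E
python3 - <<'E'
from h import *
o=get_obs();print(o)
for n in ['side','top','wrist']:
    im=grab_frame(n);cv2.imwrite('pics/raw_%s0.png'%n,im[:,:,::-1]);p=camera_params(n)
    print(n,{k:np.round(v,3).tolist() for k,v in p.items() if k!='name' and not isinstance(v,str)})
    save(n+'0',im,1.5)
E
```

```text
{'clock': 0.0, 'joints': array([ 1.17688598,  0.47777472,  0.0223484 ,  1.55643929, -0.01150314,
        1.10931134, -0.08310366]), 'qvel': array([-0.00033841,  0.00092409,  0.00082674, -0.00101929,  0.00232167,
       -0.000478  ,  0.00142056]), 'tau': array([-9.19411395e-04, -5.96454978e+01,  1.60706889e+00, -2.81194836e+01,
        1.24405359e-02,  9.37582925e-03, -1.78739805e-05]), 'tcp_pos': array([ 0.19023232, -0.64735112,  0.40374776]), 'orientation': array([ 0.99714469,  1.33252146, -0.99553097]), 'contact_force': array([0.0347537 , 0.13398468, 0.47710255]), 'moment': array([-0.01166619,  0.11684519,  0.00928802]), 'grip_width': 0.08557592780567524}
side {'mtx': [[348.514, 0.0, 249.077], [0.0, 348.514, 191.451], [0.0, 0.0, 1.0]], 'world_to_cam': [[-0.947, -0.321, 0.013, 0.573], [-0.223, 0.628, -0.745, 0.142], [0.231, -0.708, -0.667, 0.839], [0.0, 0.0, 0.0, 1.0]]}
top {'mtx': [[393.068, 0.0, 253.17], [0.0, 393.068, 191.141], [0.0, 0.0, 1.0]], 'world_to_cam': [[0.015, -1.0, -0.002, 0.057], [-0.996, -0.015, -0.092, 0.575], [0.092, 0.004, -0.996, 1.205], [0.0, 0.0, 0.0, 1.0]]}
wrist {'mtx': [[297.319, 0.0, 254.896], [0.0, 297.319, 193.982], [0.0, 0.0, 1.0]], 'T_tool_cam': [[-0.001, -0.29, 0.957, 0.032], [0.0, -0.957, -0.29, 0.074], [1.0, -0.0, 0.001, -0.002], [0.0, 0.0, 0.0, 1.0]]}
```

View pics/top0.png

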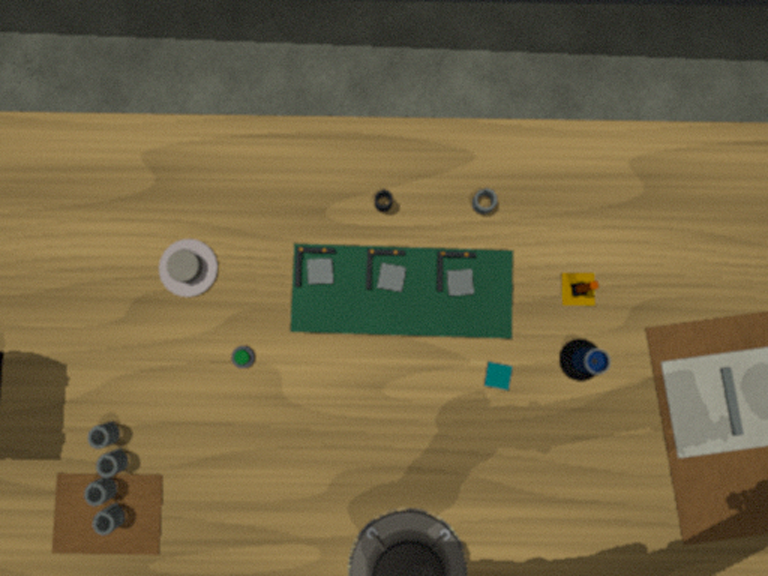

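View pics/side0.png

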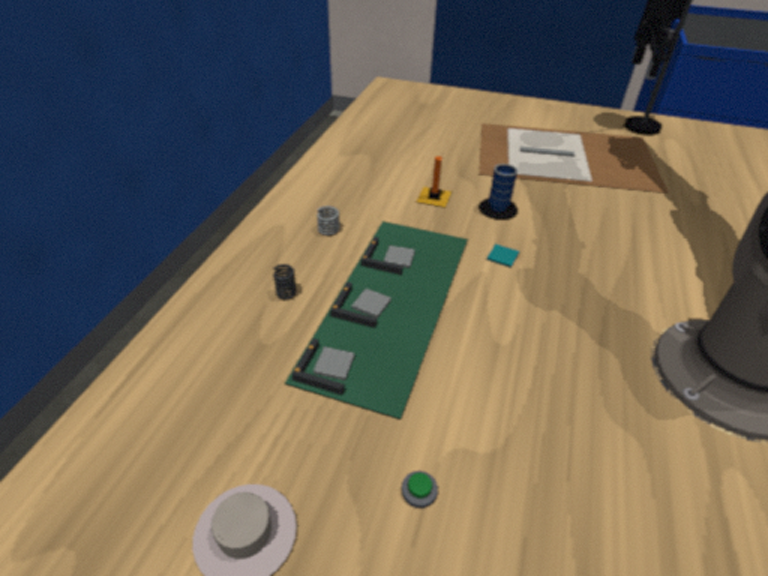

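Top view (1.5x pixels):
- The board, green here, is at (402,290). All three plates are present, at (320,270), (391,277) and (460,282).
- The pusher is on its yellow pad at (578,289), and the blue pile on its black mat at (585,360).
- The button is at (243,357), the dish at (188,268), and the springs at (384,201) and (485,201).

Possible mix-ups:
- For a plate: the turquoise square at (498,376).
- For the cups: four loose grey cups near (105,480). The nested blue pile is the right one.

```bash
python3 - <<'E'
from h import *
im=cv2.imread('pics/raw_top0.png')[:,:,::-1]; sd=cv2.imread('pics/raw_side0.png')[:,:,::-1]
hsv=cv2.cvtColor(im,cv2.COLOR_RGB2HSV)
T=toolT();print('tool axes\n',T.round(3))
def px(u,v):return hsv[int(v/1.5),int(u/1.5)],im[int(v/1.5),int(u/1.5)]
for n,q in dict(board=(402,310),plate=(320,270),plate2=(460,282),pad=(570,298),orange=(593,286),blue=(597,360),btn=(243,357),wood=(300,400)).items():print(n,*px(*q))
def big(m,k=1):
    c,_=cv2.findContours(m.astype(np.uint8),cv2.RETR_EXTERNAL,cv2.CHAIN_APPROX_NONE)
    return sorted(c,key=cv2.contourArea,reverse=True)[:k]
H,S,V=[hsv[...,i].astype(int) for i in range(3)]
g=(H>65)&(H<90)&(S>90);g[:, :170]=0
bm=np.zeros_like(g,np.uint8);bm[155:232,185:350]=1
c=big(cv2.morphologyEx((g&(bm>0)).astype(np.uint8),cv2.MORPH_CLOSE,np.ones((15,15))))[0]
bx=cv2.boxPoints(cv2.minAreaRect(c));P=np.array([onz('top',b,.006) for b in bx]);print('board',P.round(3).tolist(),np.linalg.norm(P-np.roll(P,1,0),axis=1).round(3),P.mean(0).round(4))
pm=(S<60)&(V>80);pm&=bm>0
for c in big(pm,3):
    r=cv2.minAreaRect(c);b=np.array([onz('top',q,.014) for q in cv2.boxPoints(r)]);e=b[1]-b[0]
    print('plate',np.round(r[0],1),b.mean(0).round(4),np.linalg.norm(b-np.roll(b,1,0),axis=1).round(3),'yaw',np.degrees(np.arctan2(e[1],e[0])).round(1))
for n,m,z,reg in [('pad',(H>18)&(H<32)&(S>200),.004,(370,405,178,208)),('orange',(H<16)&(S>180)&(V>120),.104,(375,405,180,200)),('blue',(H>100)&(H<125)&(S>120),.101,(360,415,220,260)),('btn',(H>50)&(H<80)&(S>130),.03,(150,175,228,250))]:
    k=np.zeros_like(g);k[reg[2]:reg[3],reg[0]:reg[1]]=1
    c=big(m&k)[0];r=cv2.minAreaRect(c);b=np.array([onz('top',q,z) for q in cv2.boxPoints(r)])
    e=b[1]-b[0];print(n,np.round(r[0],1),b.mean(0).round(4),np.linalg.norm(b-np.roll(b,1,0),axis=1).round(3),'yaw',np.degrees(np.arctan2(e[1],e[0])).round(1))
save('crop1',im[150:265,180:430],3.2)
E
```

```text
tool axes
 [[-0.     0.959  0.282  0.19 ]
 [ 0.001  0.282 -0.959 -0.647]
 [-1.    -0.    -0.001  0.404]
 [ 0.     0.     0.     1.   ]]
board [ 75 141  78] [35 78 56]
plate [ 71  17 120] [112 120 115]
plate2 [ 80  14 112] [106 112 110]
pad [ 23 255 150] [150 116   0]
orange [ 14 255 165] [165  76   0]
blue [107 159  77] [29 50 77]
btn [ 69 205 107] [ 21 107  47]
wood [ 20 115 148] [148 126  81]
board [[0.481, 0.252, 0.006], [0.665, 0.252, 0.006], [0.658, -0.217, 0.006], [0.474, -0.21, 0.006]] [0.462 0.184 0.468 0.184] [0.5694 0.0191 0.006 ]
plate [260.6 184.4] [0.5973 0.0423 0.014 ] [0.053 0.054 0.054 0.054] yaw -9.4
plate [306.4 187.8] [ 0.5887 -0.1028  0.014 ] [0.053 0.054 0.053 0.054] yaw -84.7
plate [213.  180.5] [0.6075 0.1936 0.014 ] [0.054 0.051 0.054 0.051] yaw -89.1
pad [385.  192.5] [ 0.5784 -0.3547  0.004 ] [0.067 0.07  0.067 0.07 ] yaw -89.1
orange [396. 190.] [ 0.5768 -0.3538  0.104 ] [0.012 0.012 0.012 0.012] yaw -89.1
blue [397.8 240.3] [ 0.4304 -0.3573  0.101 ] [0.036 0.035 0.036 0.035] yaw -45.2
btn [160.8 237.8] [0.4249 0.3491 0.03  ] [0.029 0.026 0.029 0.026] yaw -43.7
```

View pics/crop1.png

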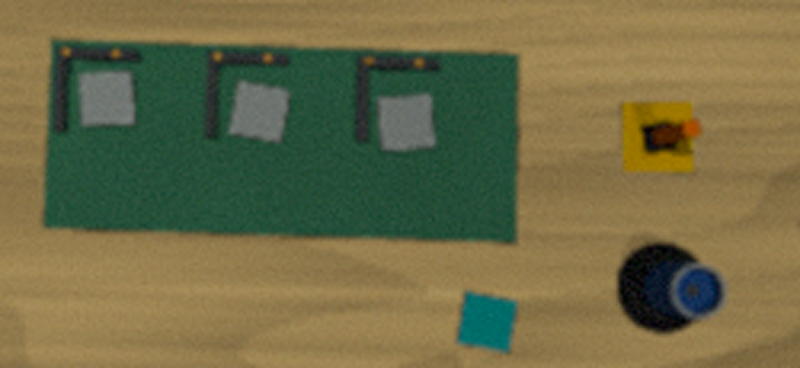

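The crop confirms three grey plates in their corners. The turquoise square at (488,322) is off the board, the pusher stands on its pad at (660,137), and the blue pile is at (697,290). I'm moving over the pusher next.

>>> servo_tool:
  motion:
    - [0.03,0.374,-0.142,17.3,-1]
    - [0.03,0.374,-0.142,17.3,-1]
    - [0.03,0.374,-0.142,17.3,-1]
    - [0.03,0.374,-0.142,17.3,-1]
    - [0.03,0.374,-0.142,17.3,-1]
    - [0.03,0.374,-0.142,17.3,-1]
    - [0.03,0.374,-0.142,17.3,-1]
    - [0.03,0.374,-0.142,17.3,-1]
  force: 40

```text
clock: 0.95
tcp_pos: [0.5092, -0.405, 0.3739]
orientation: [1.222, 1.203, -1.221]
contact_force: [0.2, -0.4, -0.3]
grip_width: 0.0855
```

```bash
python3 - <<'E'
from h import *
T=toolT();im=grab_frame('wrist');print(T.round(4));cv2.imwrite('pics/raw_w1.png',im[:,:,::-1]);save('w1',im,1.5)
for P in [(0.5784,-.3547,.004),(.577,-.354,.104),(.4304,-.3573,.101)]:print(proj('wrist',P,T)*1.5)
E
```

```text
[[-8.000e-04  9.999e-01 -1.630e-02  5.092e-01]
 [ 1.400e-03 -1.630e-02 -9.999e-01 -4.050e-01]
 [-1.000e+00 -8.000e-04 -1.400e-03  3.739e-01]
 [ 0.000e+00  0.000e+00  0.000e+00  1.000e+00]]
[316.71238373 167.66405722]
[288.65250367 174.25127504]
[312.58951941 411.42545834]
```

View pics/w1.png

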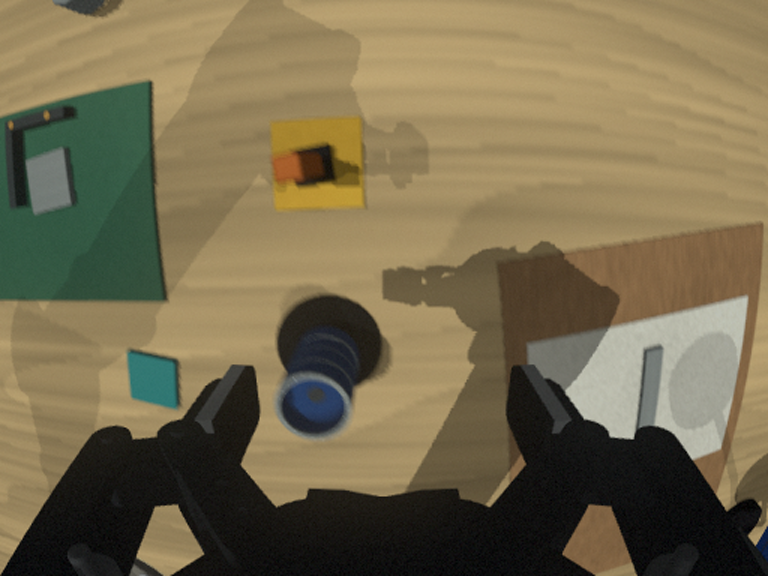

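The wrist view shows the pad at (319,164), the handle top at (287,167) and the top cup's rim at (315,405).

```bash
python3 - <<'E'
from h import *
T=toolT();im=cv2.imread('pics/raw_w1.png')[:,:,::-1].copy();hsv=cv2.cvtColor(im,cv2.COLOR_RGB2HSV);H,S,V=[hsv[...,i].astype(int) for i in range(3)]
def rect(m,z,n):
    c,_=cv2.findContours(m.astype(np.uint8),cv2.RETR_EXTERNAL,cv2.CHAIN_APPROX_NONE);c=max(c,key=cv2.contourArea)
    w=np.array([onz('wrist',p[0],z,T)[:2] for p in c],np.float32)*1000
    r=cv2.minAreaRect(w);print(n,cv2.contourArea(c),'centre',np.round(r[0],1),'size',np.round(r[1],1),'yaw',round(r[2],1))
rg=np.zeros(H.shape,bool);rg[75:145,175:250]=1
rect(rg&(S>200)&(H>19)&(H<32)&(V>100),.004,'pad')
print(V[111,180:222],H[111,180:222])
t=rg&(H<17)&(S>180)&(V>145);rect(t,.104,'handle top')
rg[:]=0;rg[240:295,180:240]=1
# rim ring: bright greyish-blue
c,_=cv2.findContours((rg&(H>95)&(H<125)&(S>40)&(V>45)).astype(np.uint8),cv2.RETR_EXTERNAL,cv2.CHAIN_APPROX_NONE);c=max(c,key=cv2.contourArea)
w=np.array([onz('wrist',p[0],.101,T)[:2] for p in c],np.float32)*1000
print('rim',cv2.minEnclosingCircle(w),w.min(0),w.max(0))
big=cv2.resize(im[75:145,165:260],None,fx=6,fy=6,interpolation=cv2.INTER_CUBIC)
cv2.imwrite('pics/crop2.png',np.hstack([big[:,:,::-1]]))
E
```

```text
Traceback (most recent call last):
ValueError: max() iterable argument is empty
```

```bash
python3 - <<'E'
from h import *
T=toolT();im=cv2.imread('pics/raw_w1.png')[:,:,::-1].copy();hsv=cv2.cvtColor(im,cv2.COLOR_RGB2HSV);H,S,V=[hsv[...,i].astype(int) for i in range(3)]
def rect(m,z,n):
    c,_=cv2.findContours(m.astype(np.uint8),cv2.RETR_EXTERNAL,cv2.CHAIN_APPROX_NONE);c=max(c,key=cv2.contourArea)
    w=np.array([onz('wrist',p[0],z,T)[:2] for p in c],np.float32)*1000
    r=cv2.minAreaRect(w);print(n,cv2.contourArea(c),'centre',np.round(r[0],1),'size',np.round(r[1],1),'yaw',round(r[2],1))
print(hsv[90,200],hsv[130,230],hsv[111,180:222:2].tolist())
rg=np.zeros(H.shape,bool);rg[75:145,175:250]=1
rect(rg&(S>180)&(V>100),.004,'pad')
for v in (120,135,150): 
  try: rect(rg&(H<17)&(S>180)&(V>v),.104,'handle top')
  except Exception as e: print(e)
rg[:]=0;rg[240:295,180:240]=1
c,_=cv2.findContours((rg&(H>95)&(H<125)&(S>40)&(V>45)).astype(np.uint8),cv2.RETR_EXTERNAL,cv2.CHAIN_APPROX_NONE);c=max(c,key=cv2.contourArea)
w=np.array([onz('wrist',p[0],.101,T)[:2] for p in c],np.float32)*1000
print('rim',cv2.minEnclosingCircle(w),w.min(0),w.max(0))
save('crop2',im[75:145,165:260],6)
E
```

```text
[ 22 187 164] [ 22 178 190] [[19, 108, 146], [14, 171, 151], [13, 190, 164], [12, 186, 167], [12, 189, 166], [12, 191, 163], [12, 186, 167], [13, 189, 165], [12, 184, 166], [13, 194, 150], [12, 192, 117], [13, 205, 76], [13, 186, 74], [13, 196, 73], [13, 196, 73], [12, 189, 73], [12, 188, 72], [14, 213, 60], [16, 123, 31], [21, 151, 22], [12, 201, 19]]
pad 3111.0 centre [ 591.2 -343.2] size [65.3 67.1] yaw 1.3
handle top 268.5 centre [ 589.9 -342.3] size [15.5 14.4] yaw 4.8
handle top 252.0 centre [ 589.9 -341.9] size [15.1 14. ] yaw 8.2
handle top 214.5 centre [ 589.5 -341.5] size [14.6 13. ] yaw 6.9
rim ((444.73431396484375, -349.001953125), 19.898189544677734) [ 424.94302 -368.74057] [ 463.9855  -330.59436]
```

View pics/crop2.png

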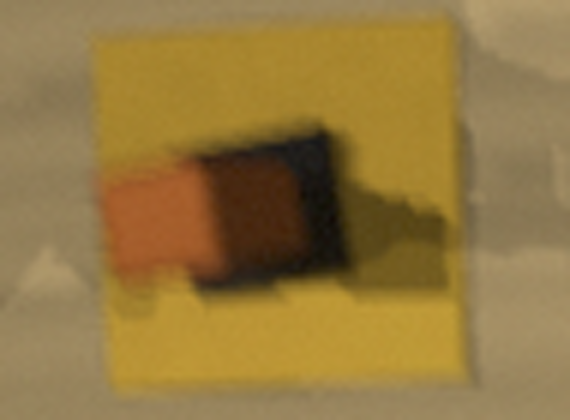

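```bash
python3 - <<'E'
from h import *
T=toolT();d=T[:3,3]-[.5092,-.405,.3739];print(T.round(4),d.round(4))
im=cv2.imread('pics/raw_w1.png')[:,:,::-1].copy();hsv=cv2.cvtColor(im,cv2.COLOR_RGB2HSV);H,S,V=[hsv[...,i].astype(int) for i in range(3)]
m=np.zeros(H.shape,bool);m[240:295,180:240]=1;m&=(H>90)&(H<130)&(V>30)
print((np.argwhere(m).min(0)),np.argwhere(m).max(0)); print(hsv[270,180:240:3].tolist())
# fresh still frame
im=grab_frame('wrist');cv2.imwrite('pics/raw_w2.png',im[:,:,::-1]);hsv=cv2.cvtColor(im,cv2.COLOR_RGB2HSV);H,S,V=[hsv[...,i].astype(int) for i in range(3)]
def rect(m,z,n):
    c,_=cv2.findContours(m.astype(np.uint8),cv2.RETR_EXTERNAL,cv2.CHAIN_APPROX_NONE);c=max(c,key=cv2.contourArea)
    w=np.array([onz('wrist',p[0],z,T)[:2] for p in c],np.float32)*1000
    r=cv2.minAreaRect(w);print(n,cv2.contourArea(c),'centre',np.round(r[0],1),'size',np.round(r[1],1),'yaw',round(r[2],1))
rg=np.zeros(H.shape,bool);q=proj('wrist',(.578,-.354,.05),T).astype(int);print(q);rg[q[1]-45:q[1]+45,q[0]-45:q[0]+45]=1
rect(rg&(S>170)&(V>100),.004,'pad');rect(rg&(H<17)&(S>170)&(V>135),.104,'handle top')
E
```

```text
[[ 0.0041  1.     -0.0043  0.5172]
 [ 0.007  -0.0043 -1.     -0.3968]
 [-1.      0.004  -0.007   0.3731]
 [ 0.      0.      0.      1.    ]] [ 0.008   0.0082 -0.0008]
[240 188] [288 238]
[[20, 95, 167], [22, 48, 143], [68, 11, 94], [117, 61, 42], [115, 67, 46], [111, 116, 66], [109, 146, 101], [108, 150, 97], [108, 147, 97], [109, 148, 98], [109, 144, 99], [109, 138, 98], [109, 140, 100], [109, 145, 100], [109, 141, 96], [110, 140, 95], [110, 135, 81], [86, 15, 118], [22, 56, 131], [20, 99, 176]]
[214 121]
pad 3474.5 centre [ 580.2 -355.4] size [68.5 68.9] yaw 89.7
handle top 277.5 centre [ 579.4 -353.5] size [14.7 14.2] yaw 6.5
```

>>> servo_tool:
  motion:
    - [0.08,0.062,-0.043,-7,-1]
    - [0.08,0.062,-0.043,-7,-1]
    - [0.08,0.062,-0.043,-7,-1]
    - [0.08,0.062,-0.043,-7,-1]
    - [0.08,0.062,-0.043,-7,-1]
    - [0.08,0.062,-0.043,-7,-1]
    - [0.08,0.062,-0.043,-7,-1]

```text
clock: 1.75
tcp_pos: [0.5762, -0.3575, 0.2953]
orientation: [1.128, 1.262, -1.118]
contact_force: [-0.4, -0.5, -0.0]
grip_width: 0.0855
```

```bash
cat >> h.py <<'E'
def st():
    T=toolT();o=get_obs();g=T[:3,3]+.155*T[:3,0]
    print('t',round(o['clock'],2),'tcp',T[:3,3].round(4),'grip pt',g.round(4),'toolx',T[:3,0].round(4),'yaw_y',np.degrees(np.arctan2(T[1,1],T[0,1])).round(2),'w',round(o['grip_width'],4),'F',o['contact_force'].round(1),'qv',np.abs(o['qvel']).max().round(3))
    return T
def go(x,y,z,T=None):
    "tool-axis shift to bring the grasp point to x,y,z"
    T=toolT() if T is None else T
    print('shift',(T[:3,:3].T@(np.array([x,y,z])-T[:3,3]-.155*T[:3,0])).round(4))
E
python3 -c "
from h import *
st();go(.5795,-.3535,.085)"
```

```text
t 1.75 tcp [ 0.5762 -0.3575  0.2953] grip pt [ 0.5769 -0.3568  0.1403] toolx [ 0.004   0.0043 -1.    ] yaw_y 6.65 w 0.0855 F [-0.4 -0.5 -0. ] qv 0.008
shift [ 0.0553  0.0028 -0.0027]
```

>>> servo_tool:
  motion:
    - [0.0,0.004,-0.004,0,-1]
    - [0.03,0.004,-0.004,0,-1]
    - [0.056,0.004,-0.004,0,-1]
    - [0.056,0.004,-0.004,0,-1]
    - [0.056,0.004,-0.004,0,-1]
    - [0.056,0.004,-0.004,0,-1]

```text
clock: 2.35
tcp_pos: [0.5806, -0.3533, 0.2412]
orientation: [1.129, 1.259, -1.118]
contact_force: [-0.5, -0.7, 0.6]
grip_width: 0.0859
```

>>> servo_tool:
  motion:
    - [0,0,0,0,1]
    - [0,0,0,0,1]
    - [0,0,0,0,1]
    - [0,0,0,0,1]
    - [0,0,0,0,1]
    - [0,0,0,0,1]
    - [0,0,0,0,1]
    - [0,0,0,0,1]

```text
clock: 3.15
tcp_pos: [0.5807, -0.3533, 0.2413]
orientation: [1.129, 1.259, -1.117]
contact_force: [0.4, 0.3, 1.7]
grip_width: 0.0153
```

```bash
python3 -c "
from h import *
st()"
```

```text
t 3.15 tcp [ 0.5807 -0.3533  0.2413] grip pt [ 0.5817 -0.3528  0.0863] toolx [ 0.0066  0.003  -1.    ] yaw_y 6.63 w 0.0153 F [0.4 0.3 1.7] qv 0.002
```

>>> servo_tool:
  motion:
    - [0,0,0,0,0]
    - [0,0,0,0,0]
    - [0,0,0,0,0]
    - [0.022,-0.002,0,0,0]
    - [0.022,-0.002,0,0,0]
    - [0.022,-0.002,0,0,0]
    - [0.022,-0.002,0,0,0]
    - [0.022,-0.002,0,0,0]

```text
clock: 3.95
tcp_pos: [0.5792, -0.3536, 0.2202]
orientation: [1.129, 1.257, -1.117]
contact_force: [-0.3, -0.3, -0.4]
grip_width: 0.0424
```

>>> servo_tool:
  motion:
    - [0,0,0,0,1]
    - [0,0,0,0,1]
    - [0,0,0,0,1]
    - [0,0,0,0,1]
    - [0,0,0,0,1]
    - [0,0,0,0,1]
    - [0,0,0,0,1]
  force: 100

```text
clock: 4.65
tcp_pos: [0.5796, -0.3535, 0.221]
orientation: [1.129, 1.256, -1.116]
contact_force: [-1.1, 1.6, 5.5]
grip_width: 0.0151
```

```bash
python3 - <<'E'
from h import *
T=st()
im=cv2.imread('pics/raw_top0.png')[:,:,::-1];g=cv2.cvtColor(im,cv2.COLOR_RGB2GRAY)
# fence corner pixels from crop1 (3.2x, origin 180,150): inner corners read by eye, z of fence top .022
for n,q in dict(b1=(69,62),b2=(218,66),b3=(370,70)).items():
    p=(180+q[0]/3.2,150+q[1]/3.2);print(n,np.round(p,1),onz('top',p,.022).round(4))
E
```

```text
t 4.65 tcp [ 0.5796 -0.3535  0.221 ] grip pt [ 0.581  -0.3532  0.066 ] toolx [ 0.0089  0.0021 -1.    ] yaw_y 6.64 w 0.0151 F [-1.1  1.6  5.5] qv 0.001
b1 [201.6 169.4] [0.6413 0.2298 0.022 ]
b2 [248.1 170.6] [0.6395 0.0824 0.022 ]
b3 [295.6 171.9] [ 0.6378 -0.0676  0.022 ]
```

>>> servo_tool:
  motion:
    - [-0.03,0,0,0,1]
    - [-0.03,-0.005,-0.05,2,1]
    - [-0.03,-0.01,-0.1,4,1]
    - [-0.03,-0.015,-0.15,6,1]
    - [-0.03,-0.02,-0.2,7.5,1]
    - [-0.03,-0.026,-0.255,7.5,1]
    - [-0.03,-0.026,-0.255,7.5,1]
    - [-0.03,-0.026,-0.255,7.5,1]

```text
clock: 5.45
tcp_pos: [0.5237, -0.1013, 0.2507]
orientation: [1.223, 1.2, -1.21]
contact_force: [-0.2, -0.5, -2.8]
grip_width: 0.015
```

>>> servo_tool:
  motion:
    - [0,0,0,0,1]
    - [0,0,0,0,1]
    - [0,0,0,0,1]

```text
clock: 5.75
tcp_pos: [0.5238, -0.1029, 0.2506]
orientation: [1.224, 1.199, -1.212]
contact_force: [-0.0, -0.5, -2.0]
grip_width: 0.015
```

```bash
python3 - <<'E'
from h import *
T=st();im=grab_frame('wrist');cv2.imwrite('pics/raw_w3.png',im[:,:,::-1]);save('w3',im,1.5)
for P in [(.637,-.068,.006),(.637,-.138,.006),(.563,-.069,.006)]: print(proj('wrist',P,T)*1.5)
E
```

```text
t 5.75 tcp [ 0.5238 -0.1029  0.2506] grip pt [ 0.525  -0.1025  0.0956] toolx [ 0.0079  0.0021 -1.    ] yaw_y -0.77 w 0.015 F [-0.  -0.5 -2. ] qv 0.006
[310.02467184  85.24360536]
[458.0379741   83.53941177]
[316.22415449 237.01878995]
```

View pics/w3.png

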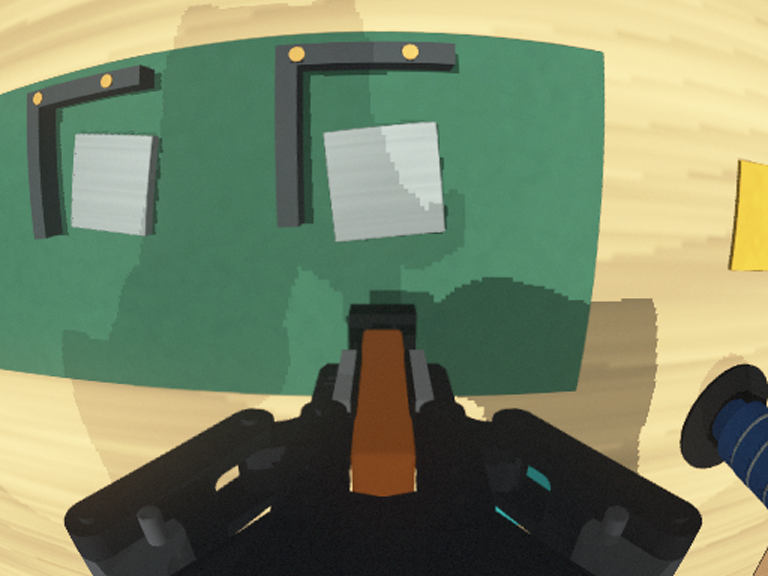

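The wrist view shows plate 3's corners at (324,132), (436,122), (444,231) and (337,241). Fence corner 3 is at about (303,71), and the pusher foot's front edge is at (382,306), centred behind the plate.

```bash
cat >> h.py <<'E'
def plates(im,name,T=None,zmin=0):
    hsv=cv2.cvtColor(im,cv2.COLOR_RGB2HSV);H,S,V=[hsv[...,i].astype(int) for i in range(3)]
    m=((S<45)&(V>85)).astype(np.uint8);m=cv2.morphologyEx(m,cv2.MORPH_OPEN,np.ones((3,3)))
    c,_=cv2.findContours(m,cv2.RETR_EXTERNAL,cv2.CHAIN_APPROX_NONE)
    for k in c:
        if cv2.contourArea(k)<150: continue
        w=np.array([onz(name,p[0],.014,T)[:2] for p in k],np.float32)*1000
        r=cv2.minAreaRect(w)
        if max(r[1])<75 and min(r[1])>35 and 400<r[0][0]<750 and -250<r[0][1]<300: print('plate',np.round(r[0],1),'size',np.round(r[1],1),'yaw',round((r[2]+45)%90-45,1))
E
python3 - <<'E'
from h import *
T=toolT();im=cv2.imread('pics/raw_w3.png')[:,:,::-1].copy();plates(im,'wrist',T)
for n,q in dict(c3=(303,71),far_end=(455,70),side_end=(302,226),c2=(59,109),c2end=(62,234)).items(): print(n,onz('wrist',(q[0]/1.5,q[1]/1.5),.006,T).round(4))
for q in [(324,132),(436,122),(444,231),(337,241)]: print(onz('wrist',(q[0]/1.5,q[1]/1.5),.014,T).round(4))
print('foot front',onz('wrist',(382/1.5,306/1.5),.047,T).round(4))
E
```

```text
plate [598.   40.1] size [55.2 51.5] yaw -9.4
plate [ 589.8 -102.3] size [51.7 51.8] yaw 5.0
c3 [ 0.6443 -0.0645  0.006 ]
far_end [ 0.6437 -0.1365  0.006 ]
side_end [ 0.5686 -0.062   0.006 ]
c2 [0.6452 0.0817 0.006 ]
c2end [0.5722 0.0862 0.006 ]
[ 0.6131 -0.0752  0.014 ]
[ 0.617  -0.1261  0.014 ]
[ 0.5663 -0.1299  0.014 ]
[ 0.5621 -0.0798  0.014 ]
foot front [ 0.5408 -0.1007  0.047 ]
```

>>> servo_tool:
  motion:
    - [0.025,0,0,0,1]
    - [0.025,0,0,0,1]
    - [0.025,0.012,0,0,1]
    - [0.025,0.02,0,0,1]
    - [0.025,0.026,0,0,1]
    - [0.025,0.032,0,0,1]
    - [0.025,0.038,0,0,1]
    - [0.025,0.043,0,0,1]

```text
clock: 6.6
tcp_pos: [0.5672, -0.1032, 0.226]
orientation: [1.224, 1.199, -1.212]
contact_force: [-2.1, -0.9, -1.2]
grip_width: 0.0149
```

>>> servo_tool:
  motion:
    - [0,0.004,0,0,1]
    - [0,0.007,0,0,1]
    - [0,0.01,0,0,1]
    - [0,0.01,0,0,1]
    - [0,0.01,0,0,1]

```text
clock: 7.1
tcp_pos: [0.5775, -0.1034, 0.2262]
orientation: [1.224, 1.198, -1.212]
contact_force: [0.1, 0.7, -1.7]
grip_width: 0.0145
```

```bash
python3 - <<'E'
from h import *
T=st()
E
```

```text
t 7.1 tcp [ 0.5775 -0.1034  0.2262] grip pt [ 0.5788 -0.103   0.0712] toolx [ 0.0084  0.0021 -1.    ] yaw_y -0.75 w 0.0145 F [ 0.1  0.7 -1.7] qv 0.001
```

>>> servo_tool:
  motion:
    - [0,0.002,0,0,1]
    - [0,0.004,0,0,1]
    - [0,0.004,0,0,1]
    - [0,0.004,0,0,1]

```text
clock: 7.5
tcp_pos: [0.5798, -0.1035, 0.2257]
orientation: [1.222, 1.202, -1.216]
contact_force: [-5.9, 0.2, 2.7]
grip_width: 0.0145
```

```bash
python3 - <<'E'
from h import *
T=st();im=grab_frame('wrist');cv2.imwrite('pics/raw_w4.png',im[:,:,::-1]);save('w4',im[:230],1.5)
plates(im,'wrist',T)
E
```

```text
t 7.5 tcp [ 0.5798 -0.1035  0.2257] grip pt [ 0.5802 -0.1031  0.0707] toolx [ 0.003   0.0023 -1.    ] yaw_y -0.77 w 0.0145 F [-5.9  0.2  2.7] qv 0.002
plate [599.6  41.3] size [51.8 53.2] yaw -9.4
plate [623.1 -99.5] size [70.4 61.3] yaw -0.9
```

View pics/w4.png

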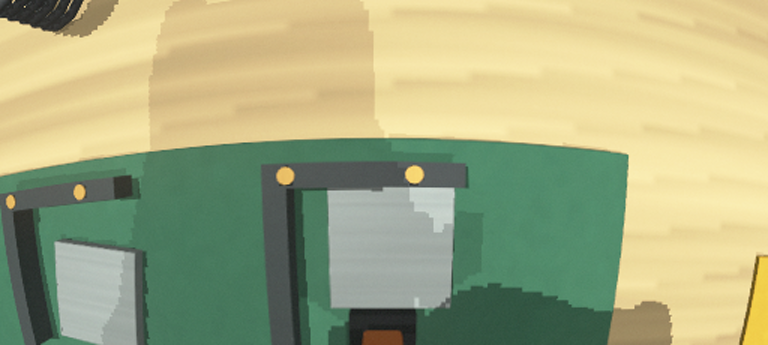

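Plate 3 is now flat against its far fence (327–455, 188) with a gap to the side fence. Next I go round to its -y side.

>>> servo_tool:
  motion:
    - [0,-0.012,0,0,1]
    - [-0.015,-0.012,0,0,1]
    - [-0.03,-0.012,0.02,0,1]
    - [-0.03,0.0,0.058,0,1]
    - [-0.03,0.035,0.058,0,1]
    - [-0.03,0.035,0.058,0,1]
    - [0,0.035,0.058,0,1]
    - [0,0.035,0.058,0,1]

```text
clock: 8.35
tcp_pos: [0.6131, -0.1616, 0.2237]
orientation: [1.221, 1.206, -1.218]
contact_force: [-1.7, 1.1, -3.3]
grip_width: 0.0148
```

>>> servo_tool:
  motion:
    - [0,0,0,0,1]
    - [0,0,-0.01,0,1]
    - [0,0,-0.016,0,1]
    - [0,0,-0.022,0,1]
    - [0,0,-0.025,0,1]
    - [0,0,-0.025,0,1]

```text
clock: 8.95
tcp_pos: [0.6137, -0.1357, 0.2243]
orientation: [1.22, 1.207, -1.217]
contact_force: [0.3, 0.1, -2.2]
grip_width: 0.0149
```

>>> servo_tool:
  motion:
    - [0,0,-0.003,0,1]
    - [0,0,-0.006,0,1]
    - [0,0,-0.006,0,1]
    - [0,0,-0.006,0,1]

```text
clock: 9.35
tcp_pos: [0.6135, -0.1316, 0.2243]
orientation: [1.22, 1.204, -1.219]
contact_force: [0.2, -4.9, -0.7]
grip_width: 0.0147
```

```bash
python3 - <<'E'
from h import *
T=st()
E
```

```text
t 9.35 tcp [ 0.6135 -0.1316  0.2243] grip pt [ 0.6134 -0.1314  0.0693] toolx [-7.0e-04  1.2e-03 -1.0e+00] yaw_y -0.78 w 0.0147 F [ 0.2 -4.9 -0.7] qv 0.002
```

>>> servo_tool:
  motion:
    - [0,0,0.012,0,1]
    - [-0.015,0,0.012,0,1]
    - [-0.03,-0.02,0.012,0,1]
    - [-0.03,-0.06,-0.01,0,1]
    - [-0.03,-0.06,-0.037,0,1]
    - [-0.03,-0.06,-0.037,0,1]
    - [0,-0.06,-0.037,0,1]
    - [0,-0.06,-0.037,0,1]

```text
clock: 10.15
tcp_pos: [0.5542, -0.0934, 0.2237]
orientation: [1.219, 1.205, -1.219]
contact_force: [-0.2, 0.3, -1.5]
grip_width: 0.015
```

>>> servo_tool:
  motion:
    - [0,0.01,0,0,1]
    - [0,0.017,0,0,1]
    - [0,0.023,0,0,1]
    - [0,0.026,0,0,1]
    - [0,0.029,0,0,1]
    - [0,0.029,0,0,1]

```text
clock: 10.75
tcp_pos: [0.5819, -0.094, 0.2233]
orientation: [1.217, 1.209, -1.223]
contact_force: [-5.2, 0.6, 2.5]
grip_width: 0.0152
```

```bash
python3 - <<'E'
from h import *
T=st()
E
```

```text
t 10.75 tcp [ 0.5819 -0.094   0.2233] grip pt [ 0.5809 -0.0937  0.0683] toolx [-0.0065  0.0018 -1.    ] yaw_y -0.77 w 0.0152 F [-5.2  0.6  2.5] qv 0.01
```

>>> servo_tool:
  motion:
    - [0,-0.02,0,0,1]
    - [-0.03,-0.04,0,0,1]
    - [-0.03,-0.049,-0.04,0,1]
    - [-0.03,-0.049,-0.09,0,1]
    - [-0.03,-0.049,-0.134,0,1]
    - [-0.03,-0.049,-0.134,0,1]
    - [0,-0.049,-0.134,0,1]
    - [0,-0.049,-0.134,0,1]

```text
clock: 11.55
tcp_pos: [0.5351, 0.0417, 0.2229]
orientation: [1.217, 1.21, -1.221]
contact_force: [-0.9, -0.8, -2.0]
grip_width: 0.0148
```

>>> servo_tool:
  motion:
    - [0,0,0,0,1]
    - [0,0.014,0,0,1]
    - [0,0.02,0,0,1]
    - [0,0.026,0,0,1]
    - [0,0.032,0,0,1]
    - [0,0.038,0,0,1]
    - [0,0.043,0,0,1]
    - [0,0.046,0,0,1]

```text
clock: 12.35
tcp_pos: [0.5815, 0.0412, 0.2226]
orientation: [1.217, 1.21, -1.221]
contact_force: [-2.4, -1.1, -0.7]
grip_width: 0.0151
```

>>> servo_tool:
  motion:
    - [0,0.001,0,0,1]
    - [0,0.003,0,0,1]
    - [0,0.003,0,0,1]

```text
clock: 12.65
tcp_pos: [0.5835, 0.0413, 0.2223]
orientation: [1.215, 1.212, -1.224]
contact_force: [-5.6, 0.2, 2.6]
grip_width: 0.0149
```

```bash
python3 - <<'E'
from h import *
T=st()
E
```

```text
t 12.65 tcp [0.5835 0.0413 0.2223] grip pt [0.5821 0.0416 0.0673] toolx [-0.0094  0.0024 -1.    ] yaw_y -0.66 w 0.0149 F [-5.6  0.2  2.6] qv 0.008
```

>>> servo_tool:
  motion:
    - [-0.002,-0.012,0,0,1]
    - [-0.017,-0.012,0,0,1]
    - [-0.032,-0.012,0.02,0,1]
    - [-0.032,0.0,0.06,0,1]
    - [-0.032,0.036,0.06,0,1]
    - [-0.032,0.036,0.06,0,1]
    - [-0.002,0.036,0.06,0,1]
    - [-0.002,0.036,0.06,0,1]

```text
clock: 13.45
tcp_pos: [0.6185, -0.0187, 0.2231]
orientation: [1.214, 1.214, -1.224]
contact_force: [-0.7, 0.9, -2.4]
grip_width: 0.0151
```

>>> servo_tool:
  motion:
    - [0,0,0,0,1]
    - [0,0,-0.01,0,1]
    - [0,0,-0.016,0,1]
    - [0,0,-0.022,0,1]
    - [0,0,-0.028,0,1]
    - [0,0,-0.034,0,1]
    - [0,0,-0.034,0,1]

```text
clock: 14.15
tcp_pos: [0.619, 0.0165, 0.2233]
orientation: [1.214, 1.214, -1.222]
contact_force: [0.1, 1.3, -2.5]
grip_width: 0.0151
```

>>> servo_tool:
  motion:
    - [0,0,-0.002,0,1]
    - [0,0,-0.004,0,1]
    - [0,0,-0.004,0,1]

```text
clock: 14.45
tcp_pos: [0.6189, 0.0183, 0.2233]
orientation: [1.213, 1.212, -1.226]
contact_force: [-0.7, -5.9, 1.3]
grip_width: 0.0152
```

```bash
python3 - <<'E'
from h import *
T=st()
E
```

```text
t 14.45 tcp [0.6189 0.0183 0.2233] grip pt [0.6172 0.0184 0.0683] toolx [-1.080e-02  4.000e-04 -9.999e-01] yaw_y -0.67 w 0.0152 F [-0.7 -5.9  1.3] qv 0.004
```

>>> servo_tool:
  motion:
    - [0,0,0.012,0,1]
    - [-0.015,0,0.012,0,1]
    - [-0.03,-0.02,0.012,0,1]
    - [-0.03,-0.063,-0.01,0,1]
    - [-0.03,-0.063,-0.037,0,1]
    - [-0.03,-0.063,-0.037,0,1]
    - [0,-0.063,-0.037,0,1]
    - [0,-0.063,-0.037,0,1]

```text
clock: 15.25
tcp_pos: [0.5561, 0.0565, 0.2231]
orientation: [1.212, 1.214, -1.226]
contact_force: [-0.8, -0.6, -2.8]
grip_width: 0.0147
```

>>> servo_tool:
  motion:
    - [0,0.01,0,0,1]
    - [0,0.017,0,0,1]
    - [0,0.023,0,0,1]
    - [0,0.027,0,0,1]
    - [0,0.03,0,0,1]
    - [0,0.03,0,0,1]

```text
clock: 15.85
tcp_pos: [0.5852, 0.0561, 0.2224]
orientation: [1.21, 1.216, -1.229]
contact_force: [-4.3, -0.9, 1.5]
grip_width: 0.0149
```

```bash
python3 - <<'E'
from h import *
T=st();im=grab_frame('wrist');cv2.imwrite('pics/raw_w5.png',im[:,:,::-1]);plates(im,'wrist',T)
E
```

```text
t 15.85 tcp [0.5852 0.0561 0.2224] grip pt [0.5827 0.0561 0.0674] toolx [-1.630e-02  3.000e-04 -9.999e-01] yaw_y -0.63 w 0.0149 F [-4.3 -0.9  1.5] qv 0.014
plate [610.  191.9] size [51.8 55.9] yaw 3.6
plate [623.6 -88.4] size [59.3 61.3] yaw -1.2
plate [625.7  59.9] size [51.4 61.2] yaw -0.6
```

>>> servo_tool:
  motion:
    - [-0.002,-0.02,0,0,1]
    - [-0.032,-0.037,0,0,1]
    - [-0.032,-0.037,-0.04,0,1]
    - [-0.032,-0.037,-0.09,0,1]
    - [-0.032,-0.037,-0.136,0,1]
    - [-0.032,-0.037,-0.136,0,1]
    - [-0.002,-0.037,-0.136,0,1]
    - [-0.002,-0.037,-0.136,0,1]

```text
clock: 16.7
tcp_pos: [0.5491, 0.1928, 0.2232]
orientation: [1.208, 1.217, -1.23]
contact_force: [-0.9, -1.3, -3.1]
grip_width: 0.0146
```

>>> servo_tool:
  motion:
    - [0,0,0,0,1]
    - [0,0.014,0,0,1]
    - [0,0.02,0,0,1]
    - [0,0.026,0,0,1]
    - [0,0.032,0,0,1]
    - [0,0.036,0,0,1]
    - [0,0.036,0,0,1]

```text
clock: 17.4
tcp_pos: [0.5856, 0.1923, 0.2226]
orientation: [1.208, 1.217, -1.229]
contact_force: [0.6, -0.4, -1.8]
grip_width: 0.0148
```

>>> servo_tool:
  motion:
    - [0,0.002,0,0,1]
    - [0,0.003,0,0,1]
    - [0,0.003,0,0,1]

```text
clock: 17.7
tcp_pos: [0.5878, 0.1924, 0.2224]
orientation: [1.207, 1.218, -1.231]
contact_force: [-4.9, -1.5, 2.1]
grip_width: 0.0152
```

```bash
python3 - <<'E'
from h import *
T=st()
E
```

```text
t 17.7 tcp [0.5878 0.1924 0.2224] grip pt [0.5848 0.1923 0.0674] toolx [-1.950e-02 -6.000e-04 -9.998e-01] yaw_y -0.56 w 0.0152 F [-4.9 -1.5  2.1] qv 0.007
```

>>> servo_tool:
  motion:
    - [-0.002,-0.012,0,0,1]
    - [-0.017,-0.012,0,0,1]
    - [-0.032,-0.012,0.02,0,1]
    - [-0.032,0.0,0.057,0,1]
    - [-0.032,0.036,0.057,0,1]
    - [-0.032,0.036,0.057,0,1]
    - [-0.002,0.036,0.057,0,1]
    - [-0.002,0.036,0.057,0,1]

```text
clock: 18.5
tcp_pos: [0.6231, 0.1354, 0.2231]
orientation: [1.206, 1.219, -1.231]
contact_force: [-0.8, 0.8, -1.6]
grip_width: 0.0147
```

>>> servo_tool:
  motion:
    - [0,0,0,0,1]
    - [0,0,-0.01,0,1]
    - [0,0,-0.016,0,1]
    - [0,0,-0.022,0,1]
    - [0,0,-0.028,0,1]
    - [0,0,-0.032,0,1]
    - [0,0,-0.032,0,1]

```text
clock: 19.2
tcp_pos: [0.6234, 0.1681, 0.2231]
orientation: [1.206, 1.219, -1.23]
contact_force: [-0.5, -0.5, -1.5]
grip_width: 0.0146
```

>>> servo_tool:
  motion:
    - [0,0,-0.002,0,1]
    - [0,0,-0.003,0,1]
    - [0,0,-0.003,0,1]

```text
clock: 19.5
tcp_pos: [0.6236, 0.169, 0.2231]
orientation: [1.205, 1.217, -1.233]
contact_force: [-0.0, -5.6, 1.5]
grip_width: 0.0152
```

```bash
python3 - <<'E'
from h import *
T=st()
E
```

```text
t 19.5 tcp [0.6236 0.169  0.2231] grip pt [0.6204 0.1685 0.0681] toolx [-0.0204 -0.0031 -0.9998] yaw_y -0.59 w 0.0152 F [-0.  -5.6  1.5] qv 0.003
```

Now the second x push on plate 1, then retreat and look.

>>> servo_tool:
  motion:
    - [0,0,0.012,0,1]
    - [-0.015,0,0.012,0,1]
    - [-0.03,-0.02,0.012,0,1]
    - [-0.03,-0.063,-0.01,0,1]
    - [-0.03,-0.063,-0.038,0,1]
    - [-0.03,-0.063,-0.038,0,1]
    - [0,-0.063,-0.038,0,1]
    - [0,-0.063,-0.038,0,1]

```text
clock: 20.3
tcp_pos: [0.5605, 0.2079, 0.2231]
orientation: [1.203, 1.219, -1.235]
contact_force: [-0.7, 0.6, -2.5]
grip_width: 0.0147
```

>>> servo_tool:
  motion:
    - [0,0.01,0,0,1]
    - [0,0.017,0,0,1]
    - [0,0.023,0,0,1]
    - [0,0.027,0,0,1]
    - [0,0.03,0,0,1]
    - [0,0.03,0,0,1]

```text
clock: 20.9
tcp_pos: [0.5895, 0.2077, 0.2224]
orientation: [1.201, 1.221, -1.238]
contact_force: [-5.9, -1.6, 3.8]
grip_width: 0.0147
```

```bash
python3 - <<'E'
from h import *
T=st()
E
```

```text
t 20.9 tcp [0.5895 0.2077 0.2224] grip pt [0.5855 0.207  0.0674] toolx [-0.0262 -0.0042 -0.9996] yaw_y -0.56 w 0.0147 F [-5.9 -1.6  3.8] qv 0.01
```

>>> servo_tool:
  motion:
    - [0,-0.02,0,0,1]
    - [-0.03,-0.05,0,0,1]
    - [-0.03,-0.09,0.05,0,1]
    - [-0.03,-0.09,0.1,0,1]
    - [-0.03,-0.09,0.12,0,1]
    - [-0.03,-0.09,0.12,0,1]
    - [-0.03,-0.09,0.12,0,1]
    - [-0.03,-0.09,0.12,0,1]

```text
clock: 21.7
tcp_pos: [0.4996, 0.0898, 0.2555]
orientation: [1.201, 1.221, -1.236]
contact_force: [0.4, 0.4, -1.0]
grip_width: 0.0143
```

```bash
python3 - <<'E'
from h import *
T=st();im=grab_frame('wrist');cv2.imwrite('pics/raw_w6.png',im[:,:,::-1]);save('w6',im[:260],1.5);plates(im,'wrist',T)
im=grab_frame('top');cv2.imwrite('pics/raw_top1.png',im[:,:,::-1]);plates(im,'top')
E
```

```text
t 21.7 tcp [0.4996 0.0898 0.2555] grip pt [0.4957 0.0893 0.1006] toolx [-0.0253 -0.0032 -0.9997] yaw_y -0.49 w 0.0143 F [ 0.4  0.4 -1. ] qv 0.013
plate [617.2 -87.3] size [53.3 53.9] yaw 0.2
plate [621.9 209. ] size [51.5 51.9] yaw -0.7
plate [612.2  64.5] size [66.5 61.8] yaw 1.3
plate [616.5 -90.5] size [51.4 47.7] yaw 0.3
plate [620.6  60.4] size [51.2 50.8] yaw 0.7
plate [621.6 209.7] size [51.2 51.1] yaw 0.9
```

View pics/w6.png

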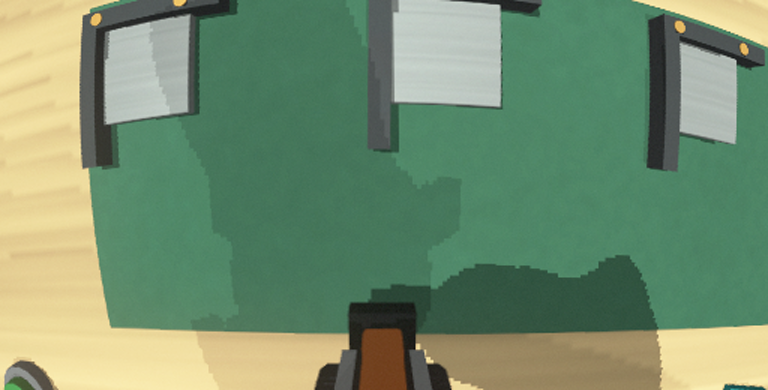

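All three plates sit in their corners: (105–195, 20–120), (392–502, 0–107) and (680–737, 42–143). Top and wrist measurements agree on the home centres. Next I return the pusher to its pad.

>>> servo_tool:
  motion:
    - [0,0,0.05,0,1]
    - [0,0,0.1,0,1]
    - [0,0,0.15,0,1]
    - [0,0.0,0.2,0,1]
    - [0,0.03,0.24,0,1]
    - [0,0.06,0.28,0,1]
    - [0,0.09,0.32,0,1]
    - [0,0.09,0.36,0,1]

```text
clock: 22.6
tcp_pos: [0.5912, -0.2703, 0.2543]
orientation: [1.199, 1.221, -1.229]
contact_force: [0.6, 0.4, -2.9]
grip_width: 0.0148
```

>>> servo_tool:
  motion:
    - [0,0,0.04,0,1]
    - [0,0,0.08,0,1]
    - [0,0,0.08,0,1]
    - [0,0,0.08,0,1]
    - [0,0,0.08,0,1]

```text
clock: 23.1
tcp_pos: [0.5917, -0.3482, 0.2541]
orientation: [1.198, 1.224, -1.226]
contact_force: [0.6, 0.7, -1.4]
grip_width: 0.0146
```

```bash
python3 - <<'E'
from h import *
T=st();print(T[:3,:3].T@(np.array([.587,-.354,.226])-T[:3,3]))
im=grab_frame('wrist');cv2.imwrite('pics/raw_w7.png',im[:,:,::-1]);save('w7',im[:290,80:460],1.5)
E
```

```text
t 23.1 tcp [ 0.5917 -0.3482  0.2541] grip pt [ 0.5884 -0.3484  0.0991] toolx [-0.0215 -0.0014 -0.9998] yaw_y -0.05 w 0.0146 F [ 0.6  0.7 -1.4] qv 0.012
[ 0.02819371 -0.0041214   0.00579588]
```

View pics/w7.png

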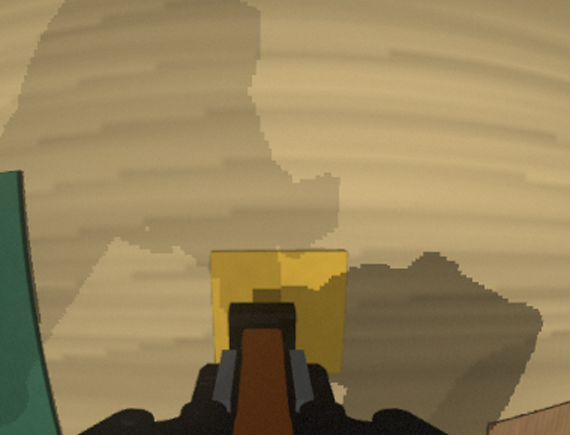

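>>> servo_tool:
  motion:
    - [0.0,-0.004,0.006,0,1]
    - [0.0,-0.004,0.006,0,1]
    - [0.02,-0.004,0.006,0,1]
    - [0.028,-0.004,0.006,0,1]
    - [0.031,-0.004,0.006,0,1]
    - [0.032,-0.004,0.006,0,1]
    - [0.032,-0.004,0.006,0,1]

```text
clock: 23.85
tcp_pos: [0.5873, -0.3541, 0.2227]
orientation: [1.198, 1.223, -1.226]
contact_force: [0.3, 0.6, -1.9]
grip_width: 0.0145
```

```bash
python3 - <<'E'
from h import *
T=st()
E
```

```text
t 23.85 tcp [ 0.5873 -0.3541  0.2227] grip pt [ 0.5841 -0.3543  0.0678] toolx [-0.0209 -0.0018 -0.9998] yaw_y -0.01 w 0.0145 F [ 0.3  0.6 -1.9] qv 0.007
```

>>> servo_tool:
  motion:
    - [0.001,0,0,0,1]
    - [0.002,0,0,0,1]
    - [0.002,0,0,0,1]

```text
clock: 24.15
tcp_pos: [0.5873, -0.3541, 0.2209]
orientation: [1.198, 1.223, -1.225]
contact_force: [0.2, -0.3, -1.9]
grip_width: 0.0148
```

>>> servo_tool:
  motion:
    - [0,0,0,0,0.3]
    - [0,0,0,0,0]
    - [0,0,0,0,0]
    - [0,0,0,0,0]
    - [-0.01,0,0,0,0]
    - [-0.04,0,0,0,0]
    - [-0.08,0,0,0,-1]
    - [-0.12,0,0,0,-1]
  force: 40

```text
clock: 24.95
tcp_pos: [0.5896, -0.3537, 0.3427]
orientation: [1.198, 1.223, -1.226]
contact_force: [0.8, -0.3, 0.5]
grip_width: 0.0704
```

>>> servo_tool:
  motion:
    - [-0.01,-0.05,0,0,-1]
    - [-0.01,-0.1,0,0,-1]
    - [-0.01,-0.1,0,0,-1]
    - [-0.01,-0.1,0,0,-1]
    - [-0.01,-0.1,0,0,-1]

```text
clock: 25.45
tcp_pos: [0.4909, -0.3535, 0.3555]
orientation: [1.198, 1.222, -1.224]
contact_force: [0.2, -0.3, -0.2]
grip_width: 0.0855
```

```bash
python3 - <<'E'
from h import *
T=st();im=grab_frame('wrist');cv2.imwrite('pics/raw_w8.png',im[:,:,::-1]);save('w8',im,1.5)
for P in [(.580,-.355,.004),(.4304,-.357,.101)]: print(proj('wrist',P,T)*1.5)
E
```

```text
t 25.45 tcp [ 0.4909 -0.3535  0.3555] grip pt [ 0.4879 -0.3538  0.2006] toolx [-0.0193 -0.0022 -0.9998] yaw_y 0.03 w 0.0855 F [ 0.2 -0.3 -0.2] qv 0.018
[385.66654509 129.08919281]
[390.20716073 393.76484278]
```

View pics/w8.png

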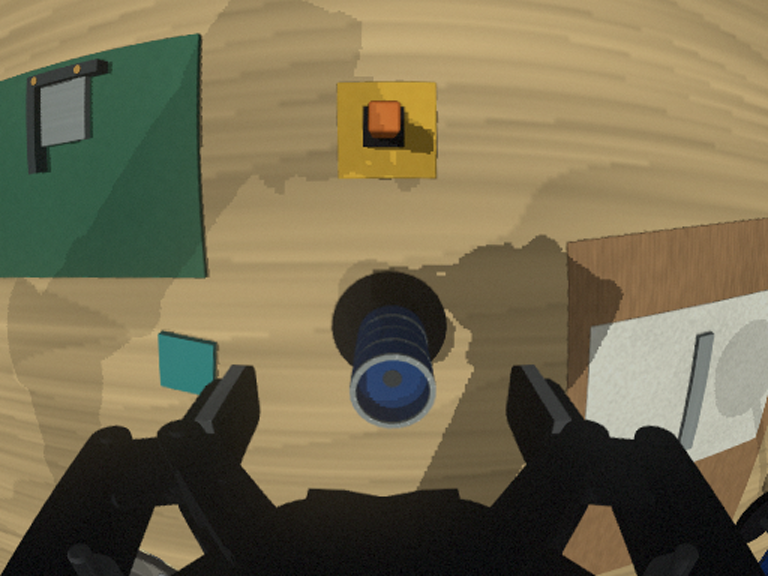

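The pusher stands centred on its pad, foot at (384,128) in pad (337–437, 82–179). The top cup's rim is at (393,391).

```bash
cat >> h.py <<'E'
def rim(im,T,guess,z,w=60):
    q=proj('wrist',guess,T).astype(int);hsv=cv2.cvtColor(im,cv2.COLOR_RGB2HSV);H,S,V=[hsv[...,i].astype(int) for i in range(3)]
    m=np.zeros(H.shape,np.uint8);v=(H>95)&(H<125)&(S>110)&(V>75);a,b=max(q[1]-w,0),max(q[0]-w,0);m[a:q[1]+w,b:q[0]+w]=v[a:q[1]+w,b:q[0]+w]
    c,_=cv2.findContours(m,cv2.RETR_EXTERNAL,cv2.CHAIN_APPROX_NONE);c=max(c,key=cv2.contourArea)
    p=np.array([onz('wrist',k[0],z,T)[:2] for k in c],np.float32)*1000;e=cv2.fitEllipse(p);print('inner disc',np.round(e,1) if 0 else e)
E
python3 - <<'E'
from h import *
T=st();im=cv2.imread('pics/raw_w8.png')[:,:,::-1].copy()
rim(im,T,(.4304,-.357,.101),.101)
for q in [(393,391),(350,391),(436,391),(393,353),(393,428)]: print(onz('wrist',np.array(q)/1.5,.101,T).round(4))
c=np.mean([onz('wrist',np.array(q)/1.5,.101,T) for q in [(350,391),(436,391),(393,353),(393,428)]],0)
print(c.round(4),'shift to hover tip .115 / grasp',[(T[:3,:3].T@(np.array([c[0],c[1],z])-T[:3,3]-.165*T[:3,0])).round(4) for z in (.13,.089)])
E
```

```text
t 25.5 tcp [ 0.4912 -0.3534  0.3552] grip pt [ 0.4882 -0.3537  0.2002] toolx [-0.0195 -0.002  -0.9998] yaw_y 0.06 w 0.0852 F [0.3 0.6 0.3] qv 0.011
inner disc ((437.5137023925781, -358.973876953125), (29.808712005615234, 33.89969253540039), 175.3296661376953)
[ 0.4327 -0.3584  0.101 ]
[ 0.4326 -0.3338  0.101 ]
[ 0.4324 -0.3832  0.101 ]
[ 0.4571 -0.3582  0.101 ]
[ 0.4065 -0.3588  0.101 ]
[ 0.4322 -0.3585  0.101 ] shift to hover tip .115 / grasp [array([ 0.0613, -0.0547,  0.0046]), array([ 0.1023, -0.0539,  0.0045])]
```

>>> servo_tool:
  motion:
    - [0,-0.03,0.0045,0,-1]
    - [0.03,-0.055,0.0045,0,-1]
    - [0.06,-0.055,0.0045,0,-1]
    - [0.06,-0.055,0.0045,0,-1]
    - [0.08,-0.055,0.0045,0,-1]
    - [0.101,-0.055,0.0045,0,-1]
    - [0.101,-0.055,0.0045,0,-1]
    - [0.101,-0.055,0.0045,0,-1]

```text
clock: 26.3
tcp_pos: [0.4357, -0.3581, 0.2562]
orientation: [1.197, 1.223, -1.222]
contact_force: [-0.1, 0.0, 0.5]
grip_width: 0.0855
```

```bash
python3 - <<'E'
from h import *
T=st();print((T[:3,:3].T@(np.array([.4322,-.3585,.089])-T[:3,3]-.165*T[:3,0])).round(4))
E
```

```text
t 26.3 tcp [ 0.4357 -0.3581  0.2562] grip pt [ 0.4328 -0.3584  0.1012] toolx [-0.0187 -0.0022 -0.9998] yaw_y 0.14 w 0.0855 F [-0.1  0.   0.5] qv 0.019
[ 0.0022 -0.0003  0.    ]
```

>>> servo_tool:
  motion:
    - [0.002,0,0,0,-0.3]
    - [0.002,0,0,0,0]
    - [0.002,0,0,0,1]
    - [0.002,0,0,0,1]
    - [0.002,0,0,0,1]
    - [0.002,0,0,0,1]
  force: 45

```text
clock: 26.9
tcp_pos: [0.4362, -0.3586, 0.2555]
orientation: [1.197, 1.22, -1.221]
contact_force: [0.3, -0.9, 5.1]
grip_width: 0.0489
```

>>> servo_tool:
  motion:
    - [-0.005,0,0,0,1]
    - [-0.012,0,0,0,1]
    - [-0.02,0,0,0,1]
    - [-0.04,0,0,0,1]
    - [-0.06,0,0,0,1]
    - [-0.06,0,0,0,1]

```text
clock: 27.5
tcp_pos: [0.438, -0.359, 0.3186]
orientation: [1.197, 1.214, -1.22]
contact_force: [-0.0, -0.1, -0.9]
grip_width: 0.0487
```

```bash
python3 - <<'E'
from h import *
T=st();im=grab_frame('side');cv2.imwrite('pics/raw_s1.png',im[:,:,::-1]);q=proj('side',(.432,-.358,.1)).astype(int);print(q)
iw=grab_frame('wrist');a=cv2.resize(im[q[1]-50:q[1]+50,q[0]-50:q[0]+50],(384,384),interpolation=cv2.INTER_CUBIC);b=iw[130:,150:400];b=cv2.resize(b,(378,384))
save('g1',np.hstack([a,b]))
E
```

```text
t 27.5 tcp [ 0.438  -0.359   0.3186] grip pt [ 0.4361 -0.36    0.1636] toolx [-0.0122 -0.0065 -0.9999] yaw_y 0.11 w 0.0487 F [-0.  -0.1 -0.9] qv 0.042
[335 112]
```

View pics/g1.png

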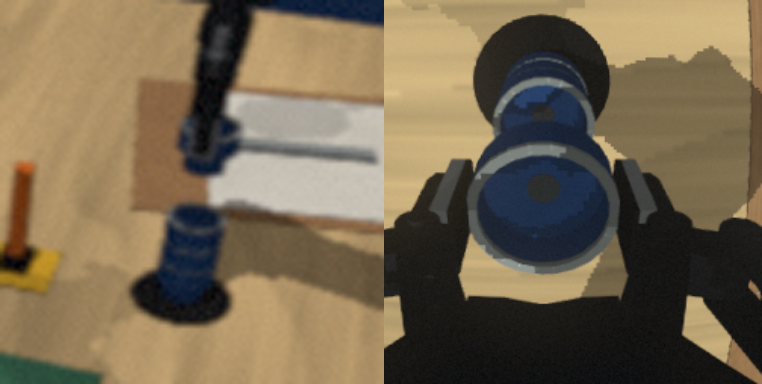

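One cup is held and three remain in the pile. I'm carrying it to plate 3.

>>> servo_tool:
  motion:
    - [0,0.022,-0.034,0,1]
    - [0,0.045,-0.068,0,1]
    - [0,0.068,-0.101,0,1]
    - [0,0.09,-0.135,0,1]
    - [0.02,0.113,-0.169,0,1]
    - [0.04,0.136,-0.203,0,1]
    - [0.06,0.159,-0.237,0,1]
    - [0.07,0.181,-0.271,0,1]

```text
clock: 28.4
tcp_pos: [0.6159, -0.0856, 0.2388]
orientation: [1.195, 1.223, -1.224]
contact_force: [0.6, 0.0, -0.4]
grip_width: 0.0487
```

>>> servo_tool:
  motion:
    - [0,0.002,-0.002,0,1]
    - [0,0.002,-0.002,0,1]
    - [0,0.002,-0.002,0,1]
    - [0,0.002,-0.002,0,1]

```text
clock: 28.8
tcp_pos: [0.6172, -0.0856, 0.2388]
orientation: [1.196, 1.221, -1.227]
contact_force: [0.0, 0.9, -0.9]
grip_width: 0.0484
```

```bash
cat >> h.py <<'E'
def place(x,y,dz=0):
    T=st();b=T[:3,3]+.1925*T[:3,0];print('base',b.round(4),'shift to',(T[:3,:3].T@(np.array([x,y,.015+dz])-b)).round(4));return T
E
python3 - <<'E'
from h import *
T=place(.617,-.0895);im=grab_frame('wrist');cv2.imwrite('pics/raw_w9.png',im[:,:,::-1]);save('w9',im,1.3);plates(im,'wrist',T)
E
```

```text
t 28.8 tcp [ 0.6172 -0.0856  0.2388] grip pt [ 0.614  -0.0864  0.0839] toolx [-0.0208 -0.0047 -0.9998] yaw_y -0.03 w 0.0484 F [ 0.   0.9 -0.9] qv 0.006
base [ 0.6132 -0.0865  0.0464] shift to [0.0313 0.0044 0.0028]
plate [622.3 -90.1] size [50.9 41.6] yaw -1.1
plate [625.   61.4] size [57.1 59.5] yaw -0.7
```

View pics/w9.png

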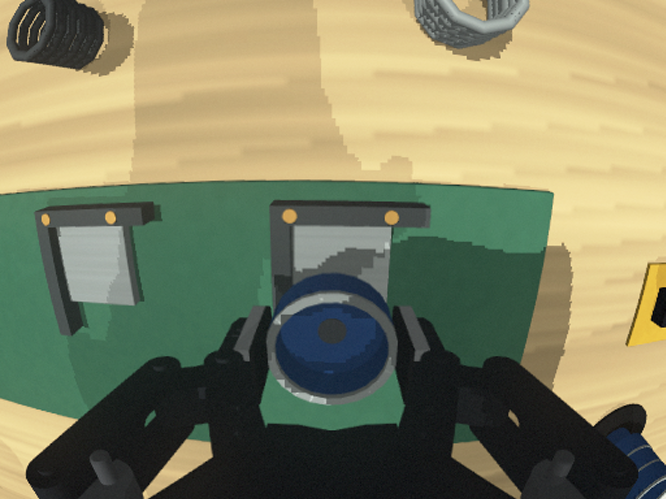

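The cup is held over bay 3. Plate 3's far corners are at (294,226) and (392,226). I'm checking its middle against those.

```bash
python3 - <<'E'
from h import *
T=toolT()
for q in [(294,226),(392,226)]: print(onz('wrist',np.array(q)/1.3,.014,T).round(4))
for q in [(58,228),(124,226)]: print(onz('wrist',np.array(q)/1.3,.014,T).round(4))
E
```

```text
[ 0.6425 -0.0657  0.014 ]
[ 0.6425 -0.1162  0.014 ]
[0.6443 0.0827 0.014 ]
[0.6441 0.0319 0.014 ]
```

>>> servo_tool:
  motion:
    - [0,0.005,0.004,0,1]
    - [0.015,0.005,0.004,0,1]
    - [0.022,0.005,0.004,0,1]
    - [0.026,0.005,0.004,0,1]
    - [0.029,0.005,0.004,0,1]
    - [0.031,0.005,0.004,0,1]
    - [0.031,0.005,0.004,0,1]

```text
clock: 29.55
tcp_pos: [0.6217, -0.0895, 0.2078]
orientation: [1.196, 1.221, -1.227]
contact_force: [0.3, -0.4, -0.6]
grip_width: 0.0487
```

```bash
python3 - <<'E'
from h import *
place(.6178,-.0905)
E
```

```text
t 29.55 tcp [ 0.6217 -0.0895  0.2078] grip pt [ 0.6185 -0.0902  0.0528] toolx [-0.0206 -0.0046 -0.9998] yaw_y -0.01 w 0.0487 F [ 0.3 -0.4 -0.6] qv 0.009
base [ 0.6177 -0.0904  0.0153] shift to [0.0003 0.0001 0.0001]
```

>>> servo_tool:
  motion:
    - [0.001,0,0,0,1]
    - [0.0015,0,0,0,1]
    - [0.0015,0,0,0,1]
    - [0.0015,0,0,0,-0.2]
    - [0.0015,0,0,0,-0.4]
    - [0.0015,0,0,0,-0.6]
    - [0.0015,0,0,0,-0.6]
    - [-0.01,0,0,0,-0.6]

```text
clock: 30.35
tcp_pos: [0.6211, -0.0894, 0.2167]
orientation: [1.195, 1.223, -1.229]
contact_force: [-0.8, 0.2, -0.6]
grip_width: 0.0683
```

>>> servo_tool:
  motion:
    - [-0.03,0,0,0,-0.6]
    - [-0.06,0,0,0,-1]
    - [-0.1,0,0,0,-1]
    - [-0.1,-0.04,0.04,0,-1]
    - [-0.1,-0.08,0.08,0,-1]
    - [-0.1,-0.1,0.11,0,-1]
    - [-0.1,-0.1,0.12,0,-1]
    - [-0.1,-0.1,0.12,0,-1]

```text
clock: 31.15
tcp_pos: [0.5228, -0.2114, 0.3206]
orientation: [1.198, 1.219, -1.232]
contact_force: [1.0, 0.6, -0.0]
grip_width: 0.085
```

```bash
python3 - <<'E'
from h import *
T=st();im=grab_frame('wrist');cv2.imwrite('pics/raw_w10.png',im[:,:,::-1]);save('w10',im,1.3)
print(proj('wrist',(.618,-.0905,.052),T)*1.3, proj('wrist',(.4322,-.3585,.081),T)*1.3)
E
```

```text
t 31.15 tcp [ 0.5228 -0.2114  0.3206] grip pt [ 0.5193 -0.2122  0.1657] toolx [-0.0225 -0.0055 -0.9997] yaw_y -0.28 w 0.085 F [ 1.   0.6 -0. ] qv 0.056
[142.61901691 106.82050836] [532.64740071 375.46457119]
```

View pics/w10.png

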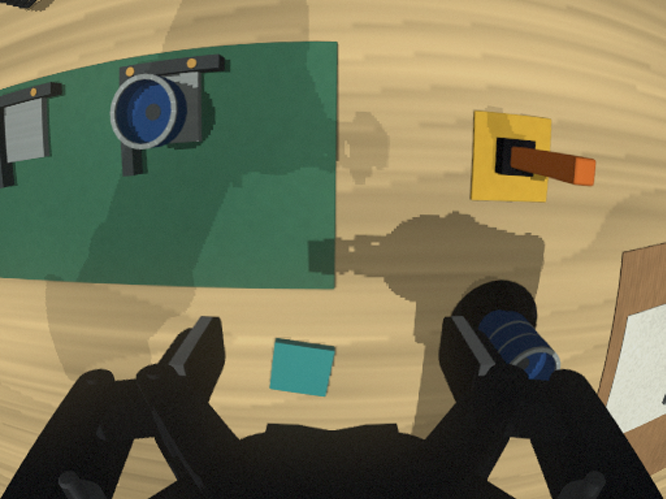

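Cup 4 stands upright on plate 3, rim at (144,112). The pusher is on its pad and three cups remain in the pile. Next cup.

>>> servo_tool:
  motion:
    - [0,-0.03,0.05,0,-1]
    - [0,-0.06,0.1,0,-1]
    - [0,-0.084,0.146,0,-1]
    - [0.02,-0.084,0.146,0,-1]
    - [0.04,-0.084,0.146,0,-1]
    - [0.04,-0.084,0.146,0,-1]
    - [0.04,-0.084,0.146,0,-1]

```text
clock: 31.9
tcp_pos: [0.4404, -0.3537, 0.283]
orientation: [1.195, 1.224, -1.226]
contact_force: [0.1, -0.3, 0.1]
grip_width: 0.0852
```

```bash
cat >> h.py <<'E'
def pick(z):
    T=st();b=T[:3,3]+.165*T[:3,0];t=np.array([.4322,-.3585,0])-b;dx=T[2,3]-z
    s=T[:3,:3].T@np.array([t[0],t[1],-dx]);print('shift',s.round(4))
E
python3 - <<'E'
from h import *
pick(.2355)
T=toolT();im=cv2.imread('pics/raw_w10.png')
E
```

```text
t 31.9 tcp [ 0.4404 -0.3537  0.283 ] grip pt [ 0.437  -0.3542  0.1281] toolx [-0.022  -0.0032 -0.9998] yaw_y 0.09 w 0.0852 F [ 0.1 -0.3  0.1] qv 0.02
shift [ 0.0476 -0.0036  0.0041]
```

>>> servo_tool:
  motion:
    - [0,-0.004,0.004,0,-1]
    - [0.02,-0.004,0.004,0,-1]
    - [0.04,-0.004,0.004,0,-1]
    - [0.047,-0.004,0.004,0,-1]
    - [0.048,-0.004,0.004,0,-1]
    - [0.048,-0.004,0.004,0,-1]

```text
clock: 32.5
tcp_pos: [0.4359, -0.3579, 0.236]
orientation: [1.195, 1.223, -1.225]
contact_force: [-0.7, -0.2, -0.2]
grip_width: 0.0857
```

```bash
python3 -c "
from h import *
pick(.2355)"
```

```text
t 32.5 tcp [ 0.4359 -0.3579  0.236 ] grip pt [ 0.4327 -0.3584  0.081 ] toolx [-0.021  -0.0038 -0.9998] yaw_y 0.13 w 0.0857 F [-0.7 -0.2 -0.2] qv 0.01
shift [ 0.0005 -0.0002  0.    ]
```

>>> servo_tool:
  motion:
    - [0,0,0,0,-0.3]
    - [0,0,0,0,0]
    - [0,0,0,0,1]
    - [0,0,0,0,1]
    - [0,0,0,0,1]
    - [0,0,0,0,1]

```text
clock: 33.1
tcp_pos: [0.4363, -0.3584, 0.2371]
orientation: [1.195, 1.221, -1.224]
contact_force: [0.4, -0.6, 6.1]
grip_width: 0.049
```

>>> servo_tool:
  motion:
    - [-0.005,0,0,0,1]
    - [-0.012,0,0,0,1]
    - [-0.02,0,0,0,1]
    - [-0.04,0,0,0,1]
    - [-0.07,0,0,0,1]
    - [-0.07,0,0,0,1]
    - [-0.07,0,0,0,1]

```text
clock: 33.8
tcp_pos: [0.4378, -0.3581, 0.308]
orientation: [1.195, 1.219, -1.224]
contact_force: [-0.7, -0.2, -1.3]
grip_width: 0.0486
```

>>> servo_tool:
  motion:
    - [0,0.02,-0.044,0,1]
    - [0,0.04,-0.088,0,1]
    - [0,0.06,-0.132,0,1]
    - [0,0.08,-0.176,0,1]
    - [0,0.1,-0.22,0,1]
    - [0,0.12,-0.265,0,1]
    - [0,0.14,-0.31,0,1]
    - [0,0.16,-0.355,0,1]

```text
clock: 34.6
tcp_pos: [0.597, -0.0009, 0.3019]
orientation: [1.194, 1.22, -1.225]
contact_force: [0.4, -1.0, -0.8]
grip_width: 0.0486
```

```bash
python3 -c "
from h import *
place(.620,.059)"
```

```text
t 34.6 tcp [ 0.597  -0.0009  0.3019] grip pt [ 0.5939 -0.0019  0.1469] toolx [-0.0199 -0.0063 -0.9998] yaw_y 0.11 w 0.0486 F [ 0.4 -1.  -0.8] qv 0.768
base [ 0.5932 -0.0021  0.1094] shift to [ 0.0935  0.0288 -0.0616]
```

>>> servo_tool:
  motion:
    - [0.0,0.02,-0.04,0,1]
    - [0.02,0.029,-0.062,0,1]
    - [0.05,0.029,-0.062,0,1]
    - [0.06,0.029,-0.062,0,1]
    - [0.06,0.029,-0.062,0,1]
    - [0.06,0.029,-0.062,0,1]
    - [0.06,0.029,-0.062,0,1]

```text
clock: 35.3
tcp_pos: [0.6252, 0.0599, 0.2422]
orientation: [1.196, 1.218, -1.225]
contact_force: [0.3, 0.4, -0.9]
grip_width: 0.0487
```

```bash
python3 -c "
from h import *
T=place(.620,.059)
im=grab_frame('wrist');cv2.imwrite('pics/raw_w11.png',im[:,:,::-1]);plates(im,'wrist',T)
im=grab_frame('top');plates(im,'top')"
```

```text
t 35.3 tcp [0.6252 0.0599 0.2422] grip pt [0.6224 0.059  0.0873] toolx [-0.0179 -0.0062 -0.9998] yaw_y 0.03 w 0.0487 F [ 0.3  0.4 -0.9] qv 0.006
base [0.6217 0.0587 0.0498] shift to [ 0.0348 -0.0011 -0.0005]
plate [ 596.9 -124.2] size [61.7 61.1] yaw -6.5
plate [627.  204.7] size [68.9 59.5] yaw -0.9
plate [621.6 209.7] size [51.2 51.2] yaw 0.9
```

```bash
python3 -c "
from h import *
im=cv2.imread('pics/raw_w11.png')[:,:,::-1];t=grab_frame('top');cv2.imwrite('pics/raw_top2.png',t[:,:,::-1])
a=cv2.resize(im[100:330],None,fx=1.3,fy=1.3);b=cv2.resize(t[155:235,185:420],(a.shape[1],int(80*a.shape[1]/235)),interpolation=cv2.INTER_CUBIC)
save('c3',np.vstack([a,b]))"
```

```text
(no output)
```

View pics/c3.png

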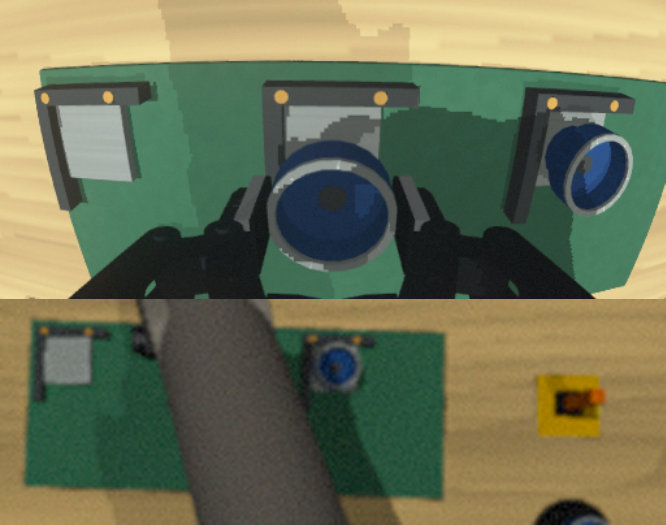

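All plates are still home and the first cup is upright on plate 3 (560–630, 125–212 in the wrist half). I'm lowering the second cup.

>>> servo_tool:
  motion:
    - [0,-0.001,-0.001,0,1]
    - [0.015,-0.001,-0.001,0,1]
    - [0.024,-0.001,-0.001,0,1]
    - [0.029,-0.001,-0.001,0,1]
    - [0.032,-0.001,-0.001,0,1]
    - [0.034,-0.001,-0.001,0,1]
    - [0.034,-0.001,-0.001,0,1]

```text
clock: 36.15
tcp_pos: [0.6234, 0.0612, 0.2083]
orientation: [1.195, 1.219, -1.225]
contact_force: [-1.7, 0.6, 0.4]
grip_width: 0.0487
```

```bash
python3 -c "
from h import *
place(.620,.059)"
```

```text
t 36.15 tcp [0.6234 0.0612 0.2083] grip pt [0.6205 0.0603 0.0533] toolx [-0.0185 -0.0061 -0.9998] yaw_y 0.07 w 0.0487 F [-1.7  0.6  0.4] qv 0.011
base [0.6198 0.06   0.0158] shift to [0.0008 0.0002 0.001 ]
```

Contact made (Fz 0.4 N). I release, retreat and go for cup 3.

>>> servo_tool:
  motion:
    - [0.0005,0,0,0,1]
    - [0.0005,0,0,0,-0.2]
    - [0.0005,0,0,0,-0.4]
    - [0.0005,0,0,0,-0.6]
    - [0.0005,0,0,0,-0.6]
    - [-0.01,0,0,0,-0.6]
    - [-0.04,0,0,0,-0.7]
    - [-0.08,0,0,0,-1]

```text
clock: 36.95
tcp_pos: [0.6241, 0.0616, 0.2881]
orientation: [1.193, 1.221, -1.228]
contact_force: [1.3, 0.2, -0.4]
grip_width: 0.0845
```

>>> servo_tool:
  motion:
    - [-0.02,-0.02,0.045,0,-1]
    - [-0.02,-0.04,0.09,0,-1]
    - [-0.02,-0.06,0.135,0,-1]
    - [-0.02,-0.08,0.18,0,-1]
    - [-0.02,-0.1,0.225,0,-1]
    - [-0.02,-0.12,0.27,0,-1]
    - [-0.02,-0.14,0.315,0,-1]
    - [-0.02,-0.16,0.36,0,-1]

```text
clock: 37.75
tcp_pos: [0.4641, -0.3001, 0.3151]
orientation: [1.193, 1.22, -1.227]
contact_force: [1.0, 0.3, -0.0]
grip_width: 0.0853
```

>>> servo_tool:
  motion:
    - [0,-0.02,0.045,0,-1]
    - [0.01,-0.025,0.055,0,-1]
    - [0.03,-0.025,0.055,0,-1]
    - [0.04,-0.025,0.055,0,-1]
    - [0.04,-0.025,0.055,0,-1]

```text
clock: 38.25
tcp_pos: [0.4383, -0.3544, 0.2749]
orientation: [1.192, 1.224, -1.227]
contact_force: [-1.2, 0.4, 0.2]
grip_width: 0.0855
```

```bash
python3 -c "
from h import *
pick(.2155)"
```

```text
t 38.25 tcp [ 0.4383 -0.3544  0.2749] grip pt [ 0.4347 -0.3552  0.1199] toolx [-0.023  -0.0052 -0.9997] yaw_y 0.15 w 0.0855 F [-1.2  0.4  0.2] qv 0.024
shift [ 0.0594 -0.001   0.003 ]
```

>>> servo_tool:
  motion:
    - [0.01,-0.001,0.003,0,-1]
    - [0.03,-0.001,0.003,0,-1]
    - [0.05,-0.001,0.003,0,-1]
    - [0.058,-0.001,0.003,0,-1]
    - [0.06,-0.001,0.003,0,-1]
    - [0.06,-0.001,0.003,0,-1]

```text
clock: 38.85
tcp_pos: [0.4363, -0.3577, 0.2152]
orientation: [1.192, 1.223, -1.226]
contact_force: [-0.5, -0.5, 0.2]
grip_width: 0.085
```

```bash
python3 -c "
from h import *
pick(.2155)"
```

```text
t 38.85 tcp [ 0.4363 -0.3577  0.2152] grip pt [ 0.4328 -0.3585  0.0603] toolx [-0.0226 -0.0054 -0.9997] yaw_y 0.18 w 0.085 F [-0.5 -0.5  0.2] qv 0.015
shift [-0.0003 -0.0004 -0.0001]
```

>>> servo_tool:
  motion:
    - [0,0,0,0,-0.3]
    - [0,0,0,0,0]
    - [0,0,0,0,1]
    - [0,0,0,0,1]
    - [0,0,0,0,1]
    - [0,0,0,0,1]

```text
clock: 39.45
tcp_pos: [0.4367, -0.3581, 0.2164]
orientation: [1.192, 1.221, -1.226]
contact_force: [-0.8, -0.6, 6.5]
grip_width: 0.049
```

>>> servo_tool:
  motion:
    - [-0.005,0,0,0,1]
    - [-0.012,0,0,0,1]
    - [-0.02,0,0,0,1]
    - [-0.04,0,0,0,1]
    - [-0.07,0,0,0,1]
    - [-0.09,0,0,0,1]
    - [-0.09,0,0,0,1]

```text
clock: 40.15
tcp_pos: [0.4395, -0.3581, 0.3098]
orientation: [1.192, 1.215, -1.223]
contact_force: [-0.8, 0.5, -0.3]
grip_width: 0.0487
```

>>> servo_tool:
  motion:
    - [0,0.015,-0.045,0,1]
    - [0,0.03,-0.09,0,1]
    - [0,0.045,-0.135,0,1]
    - [0,0.06,-0.18,0,1]
    - [0,0.075,-0.225,0,1]
    - [0,0.09,-0.27,0,1]
    - [0,0.105,-0.315,0,1]
    - [0,0.12,-0.36,0,1]

```text
clock: 40.95
tcp_pos: [0.5584, 0.004, 0.3037]
orientation: [1.192, 1.216, -1.224]
contact_force: [0.7, -0.4, -1.0]
grip_width: 0.0488
```

```bash
python3 -c "
from h import *
place(.622,.209)"
```

```text
t 40.95 tcp [0.5584 0.004  0.3037] grip pt [0.5558 0.0024 0.1487] toolx [-0.0169 -0.01   -0.9998] yaw_y 0.15 w 0.0488 F [ 0.7 -0.4 -1. ] qv 0.834
base [0.5551 0.002  0.1112] shift to [ 0.093   0.069  -0.2077]
```

>>> servo_tool:
  motion:
    - [0,0.015,-0.045,0,1]
    - [0,0.03,-0.09,0,1]
    - [0,0.045,-0.135,0,1]
    - [0,0.06,-0.18,0,1]
    - [0,0.069,-0.208,0,1]
    - [0.03,0.069,-0.208,0,1]
    - [0.06,0.069,-0.208,0,1]
    - [0.06,0.069,-0.208,0,1]

```text
clock: 41.75
tcp_pos: [0.6233, 0.2109, 0.2352]
orientation: [1.184, 1.22, -1.232]
contact_force: [-1.2, -0.6, -1.0]
grip_width: 0.0487
```

>>> servo_tool:
  motion:
    - [0,0,0,0,1]
    - [0,0,0,0,1]
    - [0,0,0,0,1]

```text
clock: 42.05
tcp_pos: [0.6238, 0.2108, 0.2366]
orientation: [1.186, 1.219, -1.231]
contact_force: [0.8, 0.2, -0.8]
grip_width: 0.0487
```

```bash
python3 -c "
from h import *
T=place(.622,.209)
im=grab_frame('wrist');cv2.imwrite('pics/raw_w12.png',im[:,:,::-1])
a=cv2.resize(im[90:330],None,fx=1.3,fy=1.3);save('c4',a)
im=grab_frame('top');cv2.imwrite('pics/raw_top3.png',im[:,:,::-1]);plates(im,'top')"
```

```text
t 42.05 tcp [0.6238 0.2108 0.2366] grip pt [0.6201 0.2088 0.0817] toolx [-0.0239 -0.013  -0.9996] yaw_y 0.17 w 0.0487 F [ 0.8  0.2 -0.8] qv 0.003
base [0.6192 0.2083 0.0442] shift to [ 0.0291  0.0035 -0.0011]
```

View pics/c4.png

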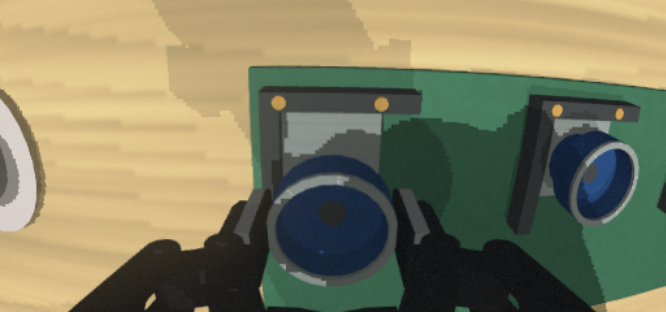

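Plate 1 is in its corner (282–382, 112), the held cup is above it, and cup 2 stands on plate 2. I'm lowering.

>>> servo_tool:
  motion:
    - [0,0.0035,-0.001,0,1]
    - [0.012,0.0035,-0.001,0,1]
    - [0.02,0.0035,-0.001,0,1]
    - [0.025,0.0035,-0.001,0,1]
    - [0.027,0.0035,-0.001,0,1]
    - [0.029,0.0035,-0.001,0,1]
    - [0.029,0.0035,-0.001,0,1]

```text
clock: 42.85
tcp_pos: [0.6266, 0.2115, 0.2077]
orientation: [1.186, 1.219, -1.23]
contact_force: [0.6, 0.2, -0.7]
grip_width: 0.0487
```

```bash
python3 -c "
from h import *
place(.622,.209)"
```

```text
t 42.85 tcp [0.6266 0.2115 0.2077] grip pt [0.6229 0.2095 0.0527] toolx [-0.0239 -0.013  -0.9996] yaw_y 0.18 w 0.0487 F [ 0.6  0.2 -0.7] qv 0.014
base [0.622  0.209  0.0153] shift to [ 0.0003 -0.      0.    ]
```

>>> servo_tool:
  motion:
    - [0.0005,0,0,0,1]
    - [0.001,0,0,0,1]
    - [0.001,0,0,0,-0.2]
    - [0.001,0,0,0,-0.4]
    - [0.001,0,0,0,-0.6]
    - [0.001,0,0,0,-0.6]
    - [-0.01,0,0,0,-0.6]
    - [-0.04,0,0,0,-0.7]

```text
clock: 43.65
tcp_pos: [0.6264, 0.2116, 0.2459]
orientation: [1.182, 1.221, -1.235]
contact_force: [1.0, 1.0, -0.0]
grip_width: 0.0728
```

>>> servo_tool:
  motion:
    - [-0.04,0,0,0,-1]
    - [-0.08,0,0,0,-1]
    - [-0.09,-0.04,-0.02,0,-1]
    - [-0.09,-0.08,-0.05,0,0]
    - [-0.09,-0.12,-0.08,0,1]
    - [-0.09,-0.15,-0.1,0,1]
    - [-0.09,-0.15,-0.1,0,1]
    - [-0.09,-0.15,-0.1,0,1]

```text
clock: 44.45
tcp_pos: [0.4783, 0.3131, 0.3397]
orientation: [1.181, 1.222, -1.232]
contact_force: [0.2, -0.7, 0.2]
grip_width: 0.0123
```

>>> servo_tool:
  motion:
    - [0,0,0,0,1]
    - [0,0,0,0,1]
    - [0,0,0,0,1]

```text
clock: 44.75
tcp_pos: [0.4792, 0.3123, 0.3396]
orientation: [1.183, 1.22, -1.234]
contact_force: [-0.7, 0.2, -0.3]
grip_width: -0.0003
```

```bash
python3 - <<'E'
from h import *
T=st();im=grab_frame('wrist');cv2.imwrite('pics/raw_w13.png',im[:,:,::-1]);t=grab_frame('top');cv2.imwrite('pics/raw_top4.png',t[:,:,::-1]);s=grab_frame('side')
cv2.imwrite('pics/raw_s4.png',s[:,:,::-1])
a=cv2.resize(im,(400,300));b=cv2.resize(t[150:270,130:430],(800,300) if 0 else (750,300),interpolation=cv2.INTER_CUBIC);c=cv2.resize(s[90:390,150:350],(200,300))
save('c5',np.vstack([b,np.hstack([a,cv2.resize(s[95:280,170:370],(350,300))])]))
# button, green, in wrist and top
for n,i in (('wrist',im),('top',t)):
    H,S,V=[cv2.cvtColor(i,cv2.COLOR_RGB2HSV)[...,k].astype(int) for k in range(3)]
    q=proj(n,(.425,.349,.03),T).astype(int);m=np.zeros(H.shape,np.uint8);g=(H>50)&(H<85)&(S>150)&(V>60);a0,b0=max(0,q[1]-35),max(0,q[0]-35);m[a0:q[1]+35,b0:q[0]+35]=g[a0:q[1]+35,b0:q[0]+35]
    k,_=cv2.findContours(m,cv2.RETR_EXTERNAL,cv2.CHAIN_APPROX_NONE)
    if not k: print(n,q,'none');continue
    k=max(k,key=cv2.contourArea);(u,v),r=cv2.minEnclosingCircle(k);o,d=ray(n,(u,v),T);print(n,q,(u,v),r,[onz(n,(u,v),z,T).round(4) for z in (.02,.04)]);
E
```

```text
t 44.75 tcp [0.4792 0.3123 0.3396] grip pt [0.4749 0.31   0.1847] toolx [-0.0276 -0.0148 -0.9995] yaw_y 0.19 w -0.0003 F [-0.7  0.2 -0.3] qv 0.004
wrist [215 226] none
top [160 237] (164.0, 235.0) 9.999999747378752e-05 [array([0.4333, 0.3416, 0.02  ]), array([0.4337, 0.337 , 0.04  ])]
```

View pics/c5.png

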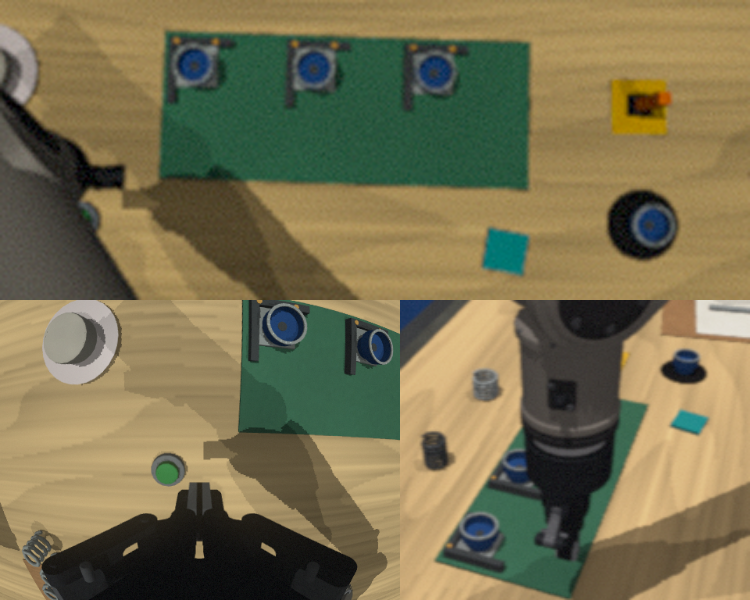

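All three cups stand on plates in their corners, one cup is left in the pile, and the pusher is on its pad. The button is at (168,471) in the collage. Now I measure the button and check the cups numerically.

```bash
python3 - <<'E'
from h import *
T=toolT();im=cv2.imread('pics/raw_w13.png')[:,:,::-1].copy();t=cv2.imread('pics/raw_top4.png')[:,:,::-1].copy()
def blob(i,q,w,f):
    H,S,V=[cv2.cvtColor(i,cv2.COLOR_RGB2HSV)[...,k].astype(int) for k in range(3)]
    m=np.zeros(H.shape,np.uint8);s=np.s_[max(0,q[1]-w):q[1]+w,max(0,q[0]-w):q[0]+w];m[s]=f(H,S,V)[s]
    k,_=cv2.findContours(m,cv2.RETR_EXTERNAL,cv2.CHAIN_APPROX_NONE);k=max(k,key=cv2.contourArea);M=cv2.moments(k);return (M['m10']/M['m00'],M['m01']/M['m00']),k
c,k=blob(im,(215,220),30,lambda H,S,V:(H>50)&(H<85)&(S>110)&(V>60))
print('btn',c,[ (onz('wrist',c,z,T).round(4),round(2000*cv2.minEnclosingCircle(np.array([onz('wrist',p[0],z,T)[:2] for p in k],np.float32))[1],1)) for z in (.02,.03,.04)])
s0=cv2.imread('pics/raw_side0.png')[:,:,::-1].copy();c2,k2=blob(s0,(280,325),20,lambda H,S,V:(H>50)&(H<85)&(S>110)&(V>40));print('side',c2)
o1,d1=ray('wrist',c,T);o2,d2=ray('side',c2);A=np.stack([d1,-d2],1);l=np.linalg.lstsq(A,o2-o1,rcond=None)[0];print('tri',(o1+d1*l[0]).round(4),(o2+d2*l[1]).round(4))
for P in [(.618,-.0905),(.620,.059),(.622,.209)]:
    q=proj('top',(*P,.05)).astype(int);c,k=blob(t,q,14,lambda H,S,V:(H>95)&(H<125)&(S>110));p=onz('top',c,.04);print('cup',P,p.round(4))
E
```

```text
btn (213.33181955797758, 221.42627914017558) [(array([0.426, 0.353, 0.02 ]), 32.3), (array([0.4304, 0.3517, 0.03  ]), 31.2), (array([0.4348, 0.3503, 0.04  ]), 30.1)]
side (279.5533890436397, 323.1104921077066)
tri [0.4253 0.3533 0.0184] [0.4239 0.3522 0.0188]
cup (0.618, -0.0905) [ 0.6151 -0.0908  0.04  ]
cup (0.62, 0.059) [0.6182 0.0602 0.04  ]
cup (0.622, 0.209) [0.6201 0.2099 0.04  ]
```

```bash
python3 - <<'E'
from h import *
T=st();print([(T[:3,:3].T@(np.array([.425,.353,z])-T[:3,3]-.173*T[:3,0])).round(4) for z in (.06,.03)])
E
```

```text
t 44.9 tcp [0.4787 0.3127 0.3395] grip pt [0.4744 0.3104 0.1846] toolx [-0.028  -0.0148 -0.9995] yaw_y 0.25 w -0.0001 F [ 0.5  0.7 -0.1] qv 0.005
[array([ 0.1073, -0.0457, -0.0447]), array([ 0.1373, -0.0448, -0.0451])]
```

>>> servo_tool:
  motion:
    - [0.03,-0.045,-0.045,0,1]
    - [0.06,-0.045,-0.045,0,1]
    - [0.1,-0.045,-0.045,0,1]
    - [0.137,-0.045,-0.045,0,1]
    - [0.137,-0.045,-0.045,0,1]
    - [0.137,-0.045,-0.045,0,1]
    - [0.137,-0.045,-0.045,0,1]

```text
clock: 45.6
tcp_pos: [0.4307, 0.3561, 0.2052]
orientation: [1.185, 1.221, -1.231]
contact_force: [0.5, 0.3, -0.4]
grip_width: 0.0001
```

```bash
python3 - <<'E'
from h import *
T=st();print([(T[:3,:3].T@(np.array([.425,.353,z])-T[:3,3]-.173*T[:3,0])).round(4) for z in (.02,.012)])
t=grab_frame('top');plates(t,'top')
E
```

```text
t 45.6 tcp [0.4307 0.3561 0.2052] grip pt [0.4267 0.3541 0.0502] toolx [-0.0256 -0.0125 -0.9996] yaw_y 0.21 w 0.0001 F [ 0.5  0.3 -0.4] qv 0.013
[array([ 0.0123, -0.0009,  0.0008]), array([ 0.0203, -0.0007,  0.0007])]
```

>>> servo_tool:
  motion:
    - [0.008,-0.001,0.001,0,1]
    - [0.012,-0.001,0.001,0,1]
    - [0.014,-0.001,0.001,0,1]
    - [0.016,-0.001,0.001,0,1]
    - [0.018,-0.001,0.001,0,1]
    - [0.018,-0.001,0.001,0,1]

```text
clock: 46.25
tcp_pos: [0.43, 0.3553, 0.1892]
orientation: [1.187, 1.22, -1.229]
contact_force: [-1.3, -2.8, 18.6]
grip_width: 0.0001
```

>>> servo_tool:
  motion:
    - [0.002,0,0,0,1]
    - [0.003,0,0,0,1]
    - [0.003,0,0,0,1]

```text
clock: 46.55
tcp_pos: [0.43, 0.3554, 0.189]
orientation: [1.187, 1.219, -1.229]
contact_force: [-6.3, -6.4, 31.1]
grip_width: -0.0001
```

>>> servo_tool:
  motion:
    - [-0.003,0,0,0,1]
    - [-0.004,0,0,0,1]
    - [-0.004,0,0,0,1]

```text
clock: 46.85
tcp_pos: [0.4299, 0.3554, 0.193]
orientation: [1.187, 1.219, -1.229]
contact_force: [0.1, -0.2, 3.1]
grip_width: -0.0
```

>>> servo_tool:
  motion:
    - [-0.002,0,0,0,1]
    - [-0.002,0,0,0,1]
    - [-0.002,0,0,0,1]

```text
clock: 47.15
tcp_pos: [0.43, 0.3555, 0.1948]
orientation: [1.187, 1.219, -1.229]
contact_force: [0.5, -0.3, 1.4]
grip_width: -0.0003
```

>>> servo_tool:
  motion:
    - [-0.006,0,0,0,1]
    - [-0.006,0,0,0,1]
    - [-0.006,0,0,0,1]

```text
clock: 47.45
tcp_pos: [0.43, 0.3555, 0.2008]
orientation: [1.187, 1.219, -1.229]
contact_force: [0.6, -0.4, -1.1]
grip_width: -0.0001
```

The force profile (about 0.9 N/mm, then a hard stop at 31 N) shows the button bottomed. I retreat for a final check.

>>> servo_tool:
  motion:
    - [-0.05,0,0,0,1]
    - [-0.1,0,0,0,1]
    - [-0.15,0,0,0,1]
    - [-0.2,0,0,0,1]
    - [-0.2,0,0,0,1]
    - [-0.2,0,0,0,1]

```text
clock: 48.05
tcp_pos: [0.4347, 0.3579, 0.4018]
orientation: [1.189, 1.219, -1.227]
contact_force: [-0.2, 0.4, -0.5]
grip_width: -0.0001
```

```bash
python3 - <<'E'
from h import *
T=st();t=grab_frame('top');w=grab_frame('wrist');s=grab_frame('side')
b=cv2.resize(t[125:245,120:420],(750,300),interpolation=cv2.INTER_CUBIC)
save('final',np.vstack([b,np.hstack([cv2.resize(s[95:280,170:370],(350,300),interpolation=cv2.INTER_CUBIC),cv2.resize(w[:280,100:],(400,300))])]))
E
```

```text
t 48.05 tcp [0.4347 0.3579 0.4018] grip pt [0.4314 0.3563 0.2469] toolx [-0.0214 -0.0103 -0.9997] yaw_y 0.18 w -0.0001 F [-0.2  0.4 -0.5] qv 0.048
```

```bash
python3 - <<'E'
from h import *
t=grab_frame('top');o=cv2.imread('pics/raw_top4.png')[:,:,::-1]
H,S,V=[cv2.cvtColor(t,cv2.COLOR_RGB2HSV)[...,k].astype(int) for k in range(3)]
for P in [(.618,-.0905),(.620,.059),(.622,.209)]:
    q=proj('top',(*P,.05)).astype(int);m=np.zeros(H.shape,np.uint8);f=(H>95)&(H<125)&(S>110);s=np.s_[q[1]-14:q[1]+14,q[0]-14:q[0]+14];m[s]=f[s];M=cv2.moments(m,True);p=onz('top',(M['m10']/M['m00'],M['m01']/M['m00']),.04)
    d=np.abs(t[s].astype(int)-o[s].astype(int)).mean();print('cup',p.round(4),'area',M['m00'],'mean diff to earlier',d.round(1))
q=proj('top',(.58,-.355,.05)).astype(int);s=np.s_[q[1]-20:q[1]+20,q[0]-20:q[0]+20];print('pusher diff',np.abs(t[s].astype(int)-o[s]).mean().round(1))
hand_in();print('handed in')
E
```

```text
cup [ 0.6152 -0.0905  0.04  ] area 112.0 mean diff to earlier 3.7
cup [0.6181 0.0599 0.04  ] area 113.0 mean diff to earlier 3.6
cup [0.6202 0.2101 0.04  ] area 113.0 mean diff to earlier 3.3
pusher diff 3.0
the job is handed in; nothing more can be done
handed in
```

The job is handed in. All three plates were present. I pushed each one home against both fences with the push block, with about 5 N at each contact. I stood the block back on the middle of its pad, set one cup from the pile upright on each plate, and then pressed the green button.

- **Plates:** before the cups went on, the top and wrist cameras agreed on the plate positions to a few millimetres, except for plate 2's wrist reading, which was off because its outline merged with the fence. I judged plate 2 by the top view and by where the pusher made contact. All three were square to within about 1.5°.
- **Cups:** the last top frame puts all three cups within about 3 mm of their plate centres. They and the push block had not moved since the check before the button press.
- **Button:** the force rose at about 0.9 N/mm and then hit a hard stop at 31 N, so it was fully pressed and then released.
- **Not checked:** I did not see a knocked plate or a slackened grip. The final picture could not be viewed because the 16-picture limit was reached, so the last check was numeric only and did not re-measure the springs or saucer, which I never moved near.

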